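# Pack up the engine rebuild kit: lock the parts boxes into a stack, lay out the tools

### The job

Get the kit ready for the next engine rebuild. First stack all the lidded parts boxes that are on the bench onto the aluminium plate, each locked down over the lugs below, in this order from the bottom up: blue, green, yellow, red (there may be one fewer; just leave it out). When the whole stack stands, lay the tools that are there flat in the kit tray, one to a channel with the working ends pointing away from the robot, in order of use from the red end: scraper, brush, pick, screwdriver; leave the loose engine parts around them where they are.

Things in the scene. Friction and masses are not known exactly. Their poses are not given: they have to be found in the camera images.
- blue_box: Blue lidded box, closed rigid block 116 (x) x 52 (y) x 48 mm to the lid's top, about 400 g. Grip across the plain sides 52 mm apart. Two tapered lugs (26 mm foot, 19 top, 8 high) on the lid at x = +-32 mm; below, two square recesses 29 mm wide, 10 deep at x = +-32 mm; a half turn fits too. Each stacked box adds 48 mm; unlocked sits up to 8 mm too high. Origin: centre of underside; x along the length, z up.
- green_box: Green lidded box, closed rigid block 116 (x) x 52 (y) x 48 mm to the lid's top, about 360 g. Grip across the plain sides 52 mm apart. Two tapered lugs (26 mm foot, 19 top, 8 high) on the lid at x = +-32 mm; below, two square recesses 29 mm wide, 10 deep at x = +-32 mm; a half turn fits too. Each stacked box adds 48 mm; unlocked sits up to 8 mm too high. Origin: centre of underside; x along the length, z up.
- yellow_box: Yellow lidded box, closed rigid block 116 (x) x 52 (y) x 48 mm to the lid's top, about 320 g. Grip across the plain sides 52 mm apart. Two tapered lugs (26 mm foot, 19 top, 8 high) on the lid at x = +-32 mm; below, two square recesses 29 mm wide, 10 deep at x = +-32 mm; a half turn fits too. Each stacked box adds 48 mm; unlocked sits up to 8 mm too high. Origin: centre of underside; x along the length, z up.
- red_box: Red lidded box, closed rigid block 116 (x) x 52 (y) x 48 mm to the lid's top, about 280 g. Grip across the plain sides 52 mm apart. Two tapered lugs (26 mm foot, 19 top, 8 high) on the lid at x = +-32 mm; below, two square recesses 29 mm wide, 10 deep at x = +-32 mm; a half turn fits too. Each stacked box adds 48 mm; unlocked sits up to 8 mm too high. Origin: centre of underside; x along the length, z up.
- base_plate: aluminium stacking plate 150 x 76 x 12 mm screwed to the bench, with two black lugs on top exactly like those on the box lids, at x = +32 and -32 mm. The lowest box's underside sits 12 mm above the plate's origin. Origin: centre of the underside, on the bench; x along the plate's length, z up.
- kit_tray: fixed grey tray 180 (x) x 200 (y) mm, floor 3 mm thick. Ribs 4 mm thick, tops 8 mm above the bench, part it into four channels along x, 44 mm wide, 172 long; middles at y = +72 (red floor, the red end), +24, -24, -72 mm. Keep fingertips above the ribs: hold tools 8 mm or more above their underside. Origin: centre of underside on the bench; x away from the robot (+-0.25 rad), y left.
- scraper: Gasket scraper: orange handle, flat steel blade 30 mm wide. The handle is 84 (x) x 20 (y) x 22 mm high, lying on the surface and centred on the origin in x and y; grip it across its 20 mm width. Mass about 90 g. Origin: under the middle of the handle, on the surface it lies on; x points from the handle to the working end, z up; the whole tool spans x = -42 to about +88 mm.
- brush: Wire brush: brown wooden handle, paler wooden head with brass bristles. The handle is 84 (x) x 20 (y) x 22 mm high, lying on the surface and centred on the origin in x and y; grip it across its 20 mm width. Mass about 90 g. Origin: under the middle of the handle, on the surface it lies on; x points from the handle to the working end, z up; the whole tool spans x = -42 to about +88 mm.
- pick: Seal pick: blue handle, thin steel rod with a bent tip. The handle is 84 (x) x 20 (y) x 22 mm high, lying on the surface and centred on the origin in x and y; grip it across its 20 mm width. Mass about 90 g. Origin: under the middle of the handle, on the surface it lies on; x points from the handle to the working end, z up; the whole tool spans x = -42 to about +88 mm.
- screwdriver: Screwdriver: yellow handle, straight round steel shank. The handle is 84 (x) x 20 (y) x 22 mm high, lying on the surface and centred on the origin in x and y; grip it across its 20 mm width. Mass about 90 g. Origin: under the middle of the handle, on the surface it lies on; x points from the handle to the working end, z up; the whole tool spans x = -42 to about +88 mm.
- scraper_end (a point): point at the working end of the scraper, on the tool's own x axis 75 mm ahead of its origin and 11 mm up
- brush_end (a point): point at the working end of the brush, on the tool's own x axis 75 mm ahead of its origin and 11 mm up
- pick_end (a point): point at the working end of the pick, on the tool's own x axis 75 mm ahead of its origin and 11 mm up
- screwdriver_end (a point): point at the working end of the screwdriver, on the tool's own x axis 75 mm ahead of its origin and 11 mm up
- piston: aluminium piston, 60 mm across, 48 mm high, standing on the bench; bystander, leave it alone. Origin: centre of the underside.
- gear_cluster: two-step steel gear, 68 mm across, 56 mm high with its shaft; bystander, leave it alone. Origin: centre of the underside.
- bearing: steel bearing ring, 62 mm across, 16 mm high; bystander, leave it alone. Origin: centre of the underside.
- con_rod: steel connecting rod about 140 mm long and 18 mm high, lying flat; bystander, leave it alone. Origin: under its middle.
Things that resemble listed ones, but are neither listed nor needed, are in the scene too. Of the things that look like the screwdriver, take the one that is farthest to the robot's left at the start.

How it is judged:
On the way, in this order (a step that is already met when the one before it is completed fails the run):
1. all the boxes present stand locked on the plate, in order from the bottom: blue, green, yellow, red (horizontal distance between each of blue_box, green_box, yellow_box, red_box and base_plate below 0.01 m and angle between the x axis of each of blue_box, green_box, yellow_box, red_box and the x axis of base_plate, either way round below 0.25 rad and angle between each of blue_box, green_box, yellow_box, red_box's own z axis and vertical below 0.06 rad and z of each of blue_box, green_box, yellow_box, red_box in the frame of base_plate below 0.175 m and (z of blue_box in the frame of base_plate between 0.008 and 0.016 m or z of blue_box in the frame of base_plate between 0.056 and 0.064 m or z of blue_box in the frame of base_plate between 0.104 and 0.112 m or z of blue_box in the frame of base_plate between 0.152 and 0.16 m) and linear speed of each of blue_box, green_box, yellow_box, red_box below 0.02 m/s and (z of green_box in the frame of base_plate between 0.008 and 0.016 m or z of green_box in the frame of base_plate between 0.056 and 0.064 m or z of green_box in the frame of base_plate between 0.104 and 0.112 m or z of green_box in the frame of base_plate between 0.152 and 0.16 m) and (z of yellow_box in the frame of base_plate between 0.008 and 0.016 m or z of yellow_box in the frame of base_plate between 0.056 and 0.064 m or z of yellow_box in the frame of base_plate between 0.104 and 0.112 m or z of yellow_box in the frame of base_plate between 0.152 and 0.16 m) and (z of red_box in the frame of base_plate between 0.008 and 0.016 m or z of red_box in the frame of base_plate between 0.056 and 0.064 m or z of red_box in the frame of base_plate between 0.104 and 0.112 m or z of red_box in the frame of base_plate between 0.152 and 0.16 m) and z of each of green_box, yellow_box, red_box in the frame of blue_box above 0.04 m and z of each of yellow_box, red_box in the frame of green_box above 0.04 m and z of red_box in the frame of yellow_box above 0.04 m), for 0.3 s.
2. all the tools present lie in the tray, one to a channel, in order from the red end (x of scraper in the frame of kit_tray between -0.05 and 0.035 m and z of scraper in the frame of kit_tray between 0 and 0.007 m and angle between each of scraper, brush, pick, screwdriver's own z axis and vertical below 0.15 rad and angle between the x axis of each of scraper, brush, pick, screwdriver and the x axis of kit_tray, either way round below 0.25 rad and x of each of scraper_end, brush_end, pick_end, screwdriver_end in the frame of kit_tray above 0.02 m and (y of scraper in the frame of kit_tray between 0.0595 and 0.0845 m or y of scraper in the frame of kit_tray between 0.0115 and 0.0365 m or y of scraper in the frame of kit_tray between -0.0365 and -0.0115 m or y of scraper in the frame of kit_tray between -0.0845 and -0.0595 m) and linear speed of each of scraper, brush, pick, screwdriver below 0.02 m/s and x of brush in the frame of kit_tray between -0.05 and 0.035 m and z of brush in the frame of kit_tray between 0 and 0.007 m and (y of brush in the frame of kit_tray between 0.0595 and 0.0845 m or y of brush in the frame of kit_tray between 0.0115 and 0.0365 m or y of brush in the frame of kit_tray between -0.0365 and -0.0115 m or y of brush in the frame of kit_tray between -0.0845 and -0.0595 m) and x of pick in the frame of kit_tray between -0.05 and 0.035 m and z of pick in the frame of kit_tray between 0 and 0.007 m and (y of pick in the frame of kit_tray between 0.0595 and 0.0845 m or y of pick in the frame of kit_tray between 0.0115 and 0.0365 m or y of pick in the frame of kit_tray between -0.0365 and -0.0115 m or y of pick in the frame of kit_tray between -0.0845 and -0.0595 m) and x of screwdriver in the frame of kit_tray between -0.05 and 0.035 m and z of screwdriver in the frame of kit_tray between 0 and 0.007 m and (y of screwdriver in the frame of kit_tray between 0.0595 and 0.0845 m or y of screwdriver in the frame of kit_tray between 0.0115 and 0.0365 m or y of screwdriver in the frame of kit_tray between -0.0365 and -0.0115 m or y of screwdriver in the frame of kit_tray between -0.0845 and -0.0595 m) and y of each of brush, pick, screwdriver in the frame of scraper below -0.02 m and y of each of pick, screwdriver in the frame of brush below -0.02 m and y of screwdriver in the frame of pick below -0.02 m), for 0.3 s.
At the end, for the whole second after the job is handed in: Boxes locked in order on the plate: within 10 mm and 0.25 rad of it, upright, heights within 4 mm of fully seated. Tools in order from the red end, one to a channel: flat on the floor, within 12.5 mm of its midline and 0.25 rad, handle -50 to +35 mm along it, working ends away. All at rest (all of step 1 and all of step 2); the robot touches nothing.
It fails at once if one of the other engine parts is moved more than 40 mm or tipped over (distance of any of piston, gear_cluster, bearing, con_rod from where it was at the start of the episode above 0.04 m or angle between any of piston, gear_cluster, bearing, con_rod's own z axis and vertical above 0.6 rad).
Of blue_box, green_box, yellow_box, red_box only 3 to 4 are there at a start; the rules pass over those that are not, and their reading is None.
Of scraper, brush, pick, screwdriver only 3 to 4 are there at a start; the rules pass over those that are not, and their reading is None.
At some moment in a run one of scraper, brush, pick, screwdriver may be knocked a few centimetres aside while the robot is not near it.
Once in a run the grip may slacken for a moment while it holds something.
It also fails if it takes over 210 s, if anything falls off the work surface, if the arm or the gripper's body presses on something with over 40 N, if the wrist force passes 120 N, or if a joint passes its speed limit or range.

### The arm

A 6-joint arm with a two-finger parallel gripper is mounted at the origin on the work surface. World frame = base frame: x ahead of the robot, y to its left, z up, the work surface at z = 0. Lengths are in m, angles in rad, forces in N, time in s.
With the tool pointing down it reaches from about 0.35 to 0.775 m from the base axis. Payload 5.5 kg.
Tool frame: the origin (TCP) lies at the very end of the fingers, on their centre line; the grasp point (between the pads) lies env.pinch_z behind it (env.pinch_z is the distance from the TCP to the grasp point, in m); z points along the fingers, y is the line along which they close (so a half turn about z gives the same grasp; the last joint's range is limited). The gripper opens to 85 mm and grips with 20 to 120 N. Pads are 22 mm wide; open, the fingers measure 114 mm over their backs; the gripper's body (76 mm by 85 mm) begins 54 mm behind the grasp point. The pads swing forward as they close: fully open they stand 13 mm farther back than shut.
Start: joints at [1.084, 0.313, 0.046, 1.304, 0, 1.431], TCP at [0.195, 0.541, 0.231] pointing down, gripper open.
Joint ranges: [-2.76, 2.76], [-0.86, 1.69], [-1.03, 1.26], [-2.2, 2.34], [-1.47, 1.5], [-3.14, 3.14]. Speed limits (rad/s): [2.57, 2.57, 3.14, 3.14, 3.14, 3.14].

### API

Orientations are given as a unit quaternion [w, x, y, z].
In Python, from workcell import env, eyes gives the robot as it stands.
- The arm moves only by the shell command python3 -m jog 'ROWS' [FORCE]. ROWS is JSON, one flat list of numbers, 7 for each row, row after row: the shift along the world's x, y, z as a fraction of full scale, then the turn, a rotation vector about the world's x, y, z as a fraction of full scale, then the opening, from -1 (shut) to 1 (fully open), so that 0 is half open. A call has 1 to 12 rows; each row is the pose to reach, as a shift and turn from the pose commanded when the call began, turning the shorter way round; what a row does not reach only later rows make up. Full scale, the value 1, is 20 cm for a shift and pi rad for a turn. A row lasts 1/12 s, in which the tool goes at most 41.7 mm and 7.16 degrees, less where a joint would pass 70% of its speed; a pose out of reach is approached as far as the arm can. A call with a number of a shift or a turn outside -1 to 1 is refused whole. A call with a gripper value outside its range is refused whole. The fingers move at their own pace and stop on an object; FORCE is the grip in N (left out, the last holds). Time passes only in rows, so rows that repeat a pose let the fingers close. It gives the time, the measured TCP pose, the force, the opening and the grip force at its end, in the units of the state.
- env.get_state(): the state, without advancing time (a new reading comes with each control period).
- eyes.read_camera(name): name is "side" or "top" or "wrist"; returns (picture, depth): 480x640x3 uint8, red, green, blue; 480x640 float32, m along the optical axis (not along the pixel's ray), 0 where there is no reading.
- eyes.calibration(name): a dict with "fx", "fy", "cx", "cy" (pixels), "R" (3x3) and "t" (3): a world point X has camera coordinates R X + t; the wrist camera has in their place "tool_from_camera" (4x4, takes a point from camera to tool coordinates, whose origin is the TCP and whose axes are the flange's). Camera axes: x right, y down, z forward; pixel columns grow to the right and rows downward; lengths in m; the calibration is good to about 2 mm. The wrist camera is an equidistant fisheye: a pixel r from the principal point sees the ray r / f radians off the axis. A picture is of the moment at which its call begins: read the wrist's pose just before it. calibration takes no time and is no camera call.
- env.hand_in(): hands the job in; it is judged then, once.
The state is a dict: "clock": time; "joint_pos": joint angles; "qvel": joint speeds; "tau": joint torques, N m; "tcp_pos": TCP position; "orientation": TCP orientation; "wrist_force": force on the tool from outside, world axes, zero at the start; "ft_torque": the same for the moment, N m; "finger_gap": finger opening in m; "grip_force": force on a finger pad.
Only numpy, scipy, OpenCV 4.12 (cv2) and the standard library are available. Lean on these libraries where they do the work, as an engineer would, in place of code of your own. Each camera call takes 0.05 s, during which the arm holds its last target. There are 200 camera calls.

## Working session

There is one attempt and no reset: what is moved stays moved. The work goes in short steps, Python scripts to look and compute and a shell command to move; the robot and the scene stay as the last step left them, time stands still between calls to the robot, and variables do not carry over. Pictures are saved under pics/ and viewed, at most 14 in all, crops included, and the job is handed in when it is done.

```bash
ls; mkdir -p pics; cat > h.py <<'E'
import numpy as np, cv2
from workcell import env, eyes
def snap(n):
    s=env.get_state(); im,d=eyes.read_camera(n); c=eyes.calibration(n)
    return s,im,d,c
def cloud(d,c):
    v,u=np.mgrid[:480,:640]; 
    P=np.stack([(u-c['cx'])/c['fx']*d,(v-c['cy'])/c['fy']*d,d],-1)
    return (P-np.array(c['t']))@np.array(c['R'])   # R^T(P-t)
def save(n,im): cv2.imwrite('pics/'+n,cv2.cvtColor(im,cv2.COLOR_RGB2BGR))
E
python3 - <<'E'
from h import *
s,im,d,c=snap('top'); save('top0.png',im); np.savez('top0.npz',im=im,d=d)
print(s, c, env.pinch_z)
s,im,d,c=snap('side'); save('side0.png',im);np.savez('side0.npz',im=im,d=d); print(c)
E
```

```text
pics
{'clock': 0.0, 'joint_pos': array([ 1.08439915e+00,  3.13995608e-01,  4.49936998e-02,  1.30364235e+00,
       -3.14467945e-05,  1.43119949e+00]), 'qvel': array([-3.08096272e-04, -6.37286148e-04, -1.23470349e-05,  3.73202420e-04,
        1.47443401e-04,  8.15497813e-04]), 'tau': array([-2.03454765e-04, -4.80631328e+01,  2.98530364e+01,  1.92651217e-02,
       -1.63803329e-04,  6.53007461e-06]), 'tcp_pos': array([0.19520613, 0.54029411, 0.23041765]), 'orientation': array([-2.69539901e-04,  1.72532432e-01,  9.85003404e-01, -8.83915601e-04]), 'wrist_force': array([-0.26285579,  0.05109159,  0.35386379]), 'ft_torque': array([ 0.03136438,  0.0054676 , -0.02770318]), 'grip_force': 0.0, 'finger_gap': 0.0849714358101391} {'fx': 506.1214836318048, 'fy': 506.1214836318048, 'cx': 314.1360374718768, 'cy': 248.0040576644403, 'R': array([[ 0.00606657, -0.99952536,  0.03020335],
       [-0.98125541, -0.01176812, -0.19235212],
       [ 0.19261626, -0.02847029, -0.98086106]]), 't': array([-0.02621989,  0.53472678,  0.94904541])} 0.0187
{'fx': 523.06863585929, 'fy': 523.06863585929, 'cx': 313.55990339450244, 'cy': 237.00730754553132, 'R': array([[ 0.97298652, -0.23025685,  0.01670357],
       [-0.11917415, -0.56292032, -0.81787422],
       [ 0.19772392,  0.79378996, -0.57515455]]), 't': array([-0.50779559,  0.09468652,  0.9623632 ])}
```

View pics/top0.png

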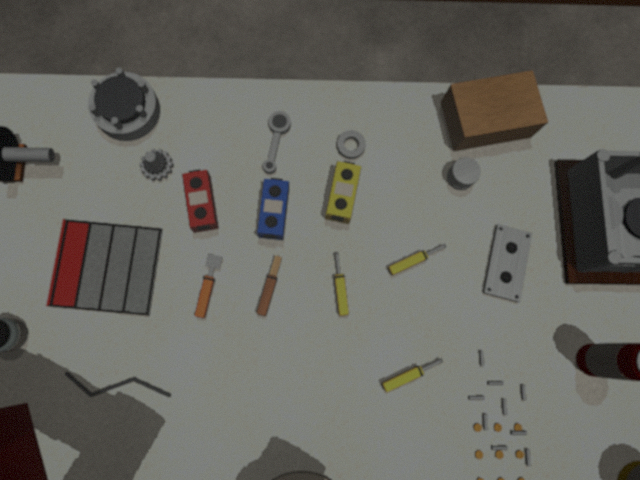

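View pics/side0.png

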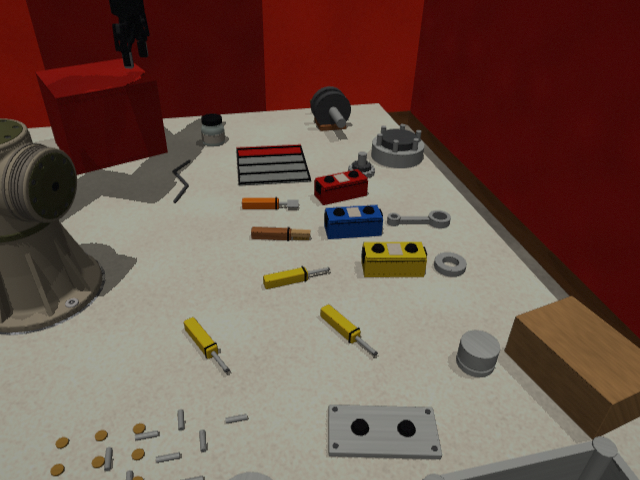

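The top view has the red box at (200,200), blue at (273,209) and yellow at (344,192), with no green. The tray is at (105,267) with its red end on the left, and the plate is at (507,262). The scraper is at (207,290) and the brush at (268,290); there is no pick.

Three things look like the screwdriver: (341,287), (407,262) and (405,378). The camera's left is the robot's left, so (341,287) fits as the one with the largest y. I'll confirm that in a crop while measuring.

```bash
cat >> h.py <<'E'
def ray(u,v,c,z):
    R=np.array(c['R']);o=-R.T@np.array(c['t']); r=R.T@np.array([(u-c['cx'])/c['fx'],(v-c['cy'])/c['fy'],1.]); return o+r*(z-o[2])/r[2]
def axis(P):
    m=P.mean(0); w,V=np.linalg.eigh(np.cov((P-m).T)); a=V[:,1]
    (x,y),(l,b),t=cv2.minAreaRect((P*1000).astype(np.float32)); 
    q=cv2.boxPoints(((x,y),(l,b),t)); e=q[1]-q[0]; f=q[2]-q[1]; L=e if np.linalg.norm(e)>np.linalg.norm(f) else f
    return np.array([x,y])/1000,np.degrees(np.arctan2(L[1],L[0])),sorted([l,b])
def hsvmask(im,lo,hi):
    return cv2.inRange(cv2.cvtColor(im,cv2.COLOR_RGB2HSV),lo,hi)
COL={'red':[((0,150,60),(6,255,255)),((174,150,60),(180,255,255))],'blue':[((105,120,50),(130,255,255))],'yellow':[((22,150,70),(34,255,255))],'green':[((45,100,40),(85,255,255))],'orange':[((7,180,110),(16,255,255))],'brown':[((3,90,40),(14,210,140))]}
def blobs(im,name,amin=100):
    M=sum(hsvmask(im,*r) for r in COL[name]); M=cv2.morphologyEx(M,cv2.MORPH_CLOSE,np.ones((3,3)))
    n,l,s,ce=cv2.connectedComponentsWithStats(M)
    return [(l==i,ce[i],s[i,4]) for i in range(1,n) if s[i,4]>amin]
E
python3 - <<'E'
from h import *
for nm in ['top']:
    z=np.load(nm+'0.npz'); im,d=z['im'],z['d']; c=eyes.calibration(nm); W=cloud(d,c)
    print('bench z',np.median(W[250:300,170:190,2]), np.median(W[330:350,220:260,2]),np.median(W[200:230,450:470,2]))
    for n in COL:
        for m,ce,a in blobs(im,n):
            P=W[m&(d>0)]; P=P[(P[:,2]>-.02)]
            if len(P)<50: continue
            zt=np.percentile(P[:,2],95); T=P[P[:,2]>zt-.012][:,:2]
            print(n,ce.round(),a,'ztop %.3f'%zt,*[np.round(k,3) for k in axis(T)])
cv2.imwrite('pics/scr.png',cv2.resize(cv2.cvtColor(im,cv2.COLOR_RGB2BGR)[225:405,300:470],None,fx=3,fy=3,interpolation=2))
g=cv2.cvtColor(im,cv2.COLOR_RGB2HSV)
# plate lugs and tray
for nme,(y0,y1,x0,x1),zz in [('plate',(225,300,484,530),.02)]:
    k=(g[y0:y1,x0:x1,2]<55).astype(np.uint8); n,l,s,ce=cv2.connectedComponentsWithStats(k)
    for i in range(1,n):
        if s[i,4]>40: print(nme,ce[i]+[x0,y0],s[i],ray(*(ce[i]+[x0,y0]),c,zz).round(4))
E
```

```text
bench z -0.00014075408660093962 -0.0002680956494844187 -0.00043283965908803347
red [199. 199.] 690 ztop 0.051 [0.636 0.212] 11.13 [ 48.319 112.28 ]
red [ 68. 264.] 2114 ztop 0.009 [0.507 0.476] -5.189 [ 52.891 172.263]
blue [273. 208.] 799 ztop 0.051 [0.621 0.062] -5.401 [ 49.354 115.962]
yellow [346. 172.] 218 ztop 0.051 [ 0.687 -0.086] -11.179 [46.12  53.887]
yellow [339. 206.] 249 ztop 0.050 [ 0.629 -0.074] -11.517 [45.972 52.455]
yellow [407. 262.] 197 ztop 0.024 [ 0.513 -0.211] -65.066 [14.351 71.211]
yellow [341. 296.] 183 ztop 0.024 [ 0.443 -0.077] 6.939 [14.332 70.396]
yellow [402. 378.] 289 ztop 0.024 [ 0.283 -0.194] -66.751 [15.895 73.329]
brown [499.  81.] 135 ztop 0.083 [ 0.889 -0.411] -67.489 [33.605 58.707]
brown [499. 111.] 2054 ztop 0.082 [ 0.837 -0.399] -79.511 [120.628 179.144]
brown [ 18. 172.] 128 ztop 0.019 [0.697 0.594] -3.489 [14.91  37.285]
brown [193. 200.] 143 ztop 0.051 [0.634 0.221] 26.883 [32.475 78.827]
brown [578. 275.] 279 ztop 0.020 [ 0.495 -0.572] 87.3 [39.274 53.712]
brown [623. 277.] 295 ztop 0.020 [ 0.488 -0.657] -89.158 [23.626 77.742]
brown [266. 295.] 357 ztop 0.024 [0.446 0.072] -15.901 [18.233 82.846]
brown [204. 297.] 423 ztop 0.024 [0.44  0.197] -12.223 [20.393 82.395]
plate [511.20731707 247.45121951] [22 18 11 10 82] [ 0.5473 -0.4302  0.02  ]
plate [505.47674419 276.70930233] [17 47 10 11 86] [ 0.4862 -0.4141  0.02  ]
```

View pics/scr.png

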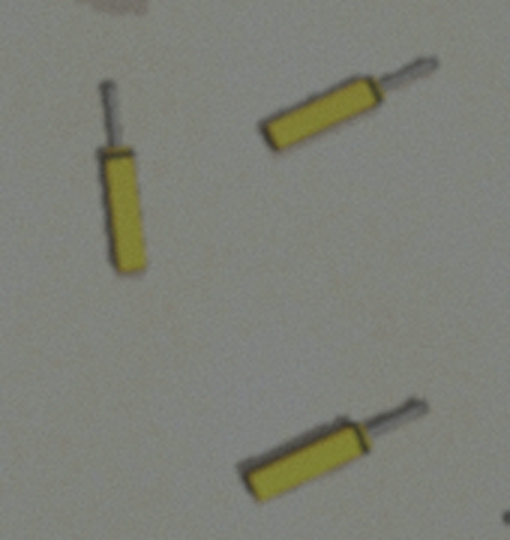

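The crop confirms it: of the three yellow screwdrivers, the upright one at picture (125,210), which is top-view (341,287), is the farthest left. Next I'll refine the box lugs and the tray.

```bash
cat >> h.py <<'E'
def lugs(im,c,box,z,thr=55,amin=40):
    x0,y0,x1,y1=box; v=cv2.cvtColor(im,cv2.COLOR_RGB2HSV)[y0:y1,x0:x1,2]
    n,l,s,ce=cv2.connectedComponentsWithStats((v<thr).astype(np.uint8))
    return [(ce[i].round(1)+[x0,y0],s[i,4],ray(*(ce[i]+[x0,y0]),c,z).round(4)) for i in range(1,n) if s[i,4]>amin]
def go(x,y,z,yaw,s=None):
    "fractions to reach TCP xyz with closing line at yaw deg (mod 180) from the present pose"
    from scipy.spatial.transform import Rotation as Ro
    s=s or env.get_state(); q=s['orientation']; R=Ro.from_quat([q[1],q[2],q[3],q[0]])
    a=np.degrees(np.arctan2(R.as_matrix()[1,1],R.as_matrix()[0,1])); d=(yaw-a+90)%180-90
    print('go',((np.array([x,y,z])-s['tcp_pos'])/.2).round(3),'turn',round(d/180,4),'yaw now %.1f'%a,'zaxis',R.as_matrix()[:,2].round(4))
E
python3 - <<'E'
from h import *
z=np.load('top0.npz'); im,d=z['im'],z['d']; c=eyes.calibration('top')
for n,b in dict(red=(180,165,220,236),blue=(255,175,293,242),yellow=(325,160,362,225)).items():
    L=lugs(im,c,b,.053,45,30); print(n,L)
    if len(L)==2: 
        p,q=L[0][2],L[1][2]; print((p+q)/2, np.degrees(np.arctan2(*(p-q)[1::-1])),np.linalg.norm(p-q))
g=cv2.cvtColor(im,cv2.COLOR_RGB2HSV)[...,2]
m=np.zeros_like(g); m[210:325,40:170]=(g[210:325,40:170]<115); m=cv2.morphologyEx(m,cv2.MORPH_OPEN,np.ones((3,3)))
n,l,s,ce=cv2.connectedComponentsWithStats(m); i=1+np.argmax(s[1:,4]); v,u=np.nonzero(l==i)
P=np.array([ray(a,b,c,.006)[:2] for a,b in zip(u,v)]); print('tray',axis(P))
go(.621,.062,.2,84.6)
E
```

```text
red [(array([195.5, 182.5]), np.int32(69), array([0.6663, 0.2184, 0.053 ])), (array([200.1, 212.6]), np.int32(71), array([0.6039, 0.2061, 0.053 ])), (array([203.4, 227.4]), np.int32(33), array([0.5738, 0.1981, 0.053 ]))]
blue [(array([274.7, 191.1]), np.int32(62), array([0.6508, 0.0589, 0.053 ])), (array([270.8, 221.4]), np.int32(59), array([0.5878, 0.0654, 0.053 ]))]
[0.6193  0.06215 0.053  ] -5.890626416204094 0.06333442981506984
yellow [(array([346.4, 174.3]), np.int32(51), array([ 0.6888, -0.0863,  0.053 ])), (array([340. , 203.6]), np.int32(45), array([ 0.6267, -0.073 ,  0.053 ]))]
[ 0.65775 -0.07965  0.053  ] -12.088455990540979 0.06350826717837602
tray (array([0.50091431, 0.40087875]), np.float32(85.20475), [184.89840698242188, 207.97962951660156])
go [ 2.129 -2.392 -0.153] turn 0.0804 yaw now 70.1 zaxis [-7.0e-04 -1.4e-03 -1.0e+00]
```

```bash
J="python3 -m jog"
$J '[0.5,-0.6,0,0,0,0.03,1, 0.9,-1,0,0,0,0.06,1, 0.9,-1,0,0,0,0.08,1, 0.9,-1,0,0,0,0.08,1, 0.9,-1,0,0,0,0.08,1, 0.9,-1,0,0,0,0.08,1, 0.9,-1,0,0,0,0.08,1]' 40
$J '[0.5,-0.6,0,0,0,0,1, 0.9,-1,0,0,0,0,1, 0.9,-1,0,0,0,0,1, 0.9,-1,0,0,0,0,1, 0.9,-1,0,0,0,0,1, 0.9,-1,0,0,0,0,1, 0.9,-1,0,0,0,0,1]'
$J '[0.33,-0.39,-0.2,0,0,0,1, 0.33,-0.39,-0.2,0,0,0,1, 0.33,-0.39,-0.2,0,0,0,1, 0.33,-0.39,-0.2,0,0,0,1, 0.33,-0.39,-0.2,0,0,0,1]'
python3 - <<'E'
from h import *
go(.6195,.062,.2,84.4); go(.6195,.062,.012,84.4)
s,im,d,c=snap('wrist'); save('w1.png',im); print(c)
E
```

```text
clock: 0.68
tcp_pos: [0.3777, 0.3376, 0.231]
orientation: [0.0, 0.049, 0.999, -0.001]
wrist_force: [-0.2, 1.3, 0.6]
finger_gap: 0.0854
grip_force: 0.0
clock: 1.27
tcp_pos: [0.5582, 0.1369, 0.2305]
orientation: [0.0, 0.05, 0.999, -0.001]
wrist_force: [-0.3, -0.5, 0.2]
finger_gap: 0.0852
grip_force: 0.0
clock: 1.68
tcp_pos: [0.6212, 0.0614, 0.1894]
orientation: [-0.002, 0.049, 0.999, 0.0]
wrist_force: [-0.3, 1.0, -0.5]
finger_gap: 0.0853
grip_force: 0.0
go [-0.008  0.003  0.053] turn 0.0001 yaw now 84.4 zaxis [-3.4e-03  4.0e-04 -1.0e+00]
go [-0.008  0.003 -0.887] turn 0.0001 yaw now 84.4 zaxis [-3.4e-03  4.0e-04 -1.0e+00]
{'fx': 371.64829954431775, 'fy': 371.64829954431775, 'cx': 323.29805179023595, 'cy': 239.6547861819032, 'tool_from_camera': array([[-2.71574474e-04, -9.58103152e-01, -2.86423247e-01,
         7.22649677e-02],
       [ 9.99999900e-01, -3.62056031e-04,  2.62941566e-04,
        -2.04805805e-04],
       [-3.55626407e-04, -2.86423147e-01,  9.58103154e-01,
        -1.42957529e-01],
       [ 0.00000000e+00,  0.00000000e+00,  0.00000000e+00,
         1.00000000e+00]])}
```

View pics/w1.png

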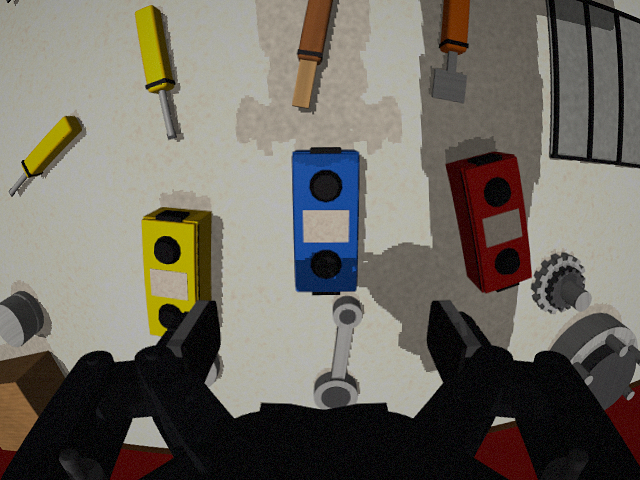

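The wrist view has the blue box upright at (326,222), with lugs at (326,186) and (326,265), centred between the fingers. I'll add a wrist ray helper and check the box position with it.

```bash
cat >> h.py <<'E'
from scipy.spatial.transform import Rotation as Ro
def wray(u,v,c,s,z):
    a,b=u-c['cx'],v-c['cy']; r=np.hypot(a,b); t=r/c['fx']; k=np.sin(t)/r if r>0 else 0
    T=np.array(c['tool_from_camera']); q=s['orientation']; R=Ro.from_quat([q[1],q[2],q[3],q[0]]).as_matrix()
    D=R@T[:3,:3]@np.array([a*k,b*k,np.cos(t)]); o=R@T[:3,3]+s['tcp_pos']
    return o+D*(z-o[2])/D[2]
def wlugs(im,c,s,box,z,thr=45,amin=60):
    x0,y0,x1,y1=box; v=cv2.cvtColor(im,cv2.COLOR_RGB2HSV)[y0:y1,x0:x1,2]
    n,l,st,ce=cv2.connectedComponentsWithStats((v<thr).astype(np.uint8))
    return [(ce[i].round(1)+[x0,y0],st[i,4],wray(*(ce[i]+[x0,y0]),c,s,z).round(4)) for i in range(1,n) if st[i,4]>amin]
E
python3 - <<'E'
from h import *
s,im,d,c=snap('wrist')
for b in [(300,158,352,288),(470,168,530,280)]:
  print(wlugs(im,c,s,b,.053))
E
python3 -m jog '[-0.01,0,-0.5,0,0,0,1, -0.01,0,-0.5,0,0,0,1, -0.01,0,-0.5,0,0,0,1, -0.01,0,-0.88,0,0,0,1, -0.01,0,-0.88,0,0,0,1, -0.01,0,-0.88,0,0,0,1, -0.01,0,-0.88,0,0,0,0, -0.01,0,-0.88,0,0,0,-1, -0.01,0,-0.88,0,0,0,-1, -0.01,0,-0.88,0,0,0,-1, -0.01,0,-0.88,0,0,0,-1, -0.01,0,-0.88,0,0,0,-1]' 60
```

```text
[(array([324. , 185.8]), np.int32(777), array([0.5895, 0.066 , 0.053 ])), (array([324.1, 263.8]), np.int32(681), array([0.6522, 0.06  , 0.053 ]))]
[(array([495.1, 192. ]), np.int32(625), array([0.6051, 0.2055, 0.053 ])), (array([472.8, 258.4]), np.int32(169), array([0.6608, 0.1858, 0.053 ])), (array([505.3, 261.4]), np.int32(534), array([0.6672, 0.2178, 0.053 ]))]
clock: 2.78
tcp_pos: [0.622, 0.063, 0.019]
orientation: [0.003, 0.048, 0.999, 0.0]
wrist_force: [0.0, 1.8, 7.7]
finger_gap: 0.051
grip_force: 65.8
```

```bash
J="python3 -m jog"
$J '[0,0,0.1,0,0,0,-1, 0,0,0.3,0,0,0,-1, 0,0,0.5,0,0,0,-1, 0,0,0.7,0,0,0,-1, 0,0,0.9,0,0,0,-1, 0,0,1,0,0,0,-1, 0,0,1,0,0,0,-1]'
$J '[0,-0.1,0,0,0,0,-1, -0.1,-0.25,0,0,0,-0.02,-1, -0.1,-0.4,0,0,0,-0.03,-1, -0.1,-0.55,0,0,0,-0.05,-1, -0.15,-0.7,0,0,0,-0.05,-1, -0.2,-0.85,0,0,0,-0.05,-1, -0.2,-1,0,0,0,-0.05,-1, -0.2,-1,0,0,0,-0.05,-1, -0.2,-1,0,0,0,-0.05,-1]'
python3 - <<'E'
from h import *
s,im,d,c=snap('wrist'); save('w2.png',im); print(s['wrist_force'],s['finger_gap'],s['tcp_pos']); go(.5168,-.4222,.2,75.2)
E
```

```text
clock: 3.37
tcp_pos: [0.6226, 0.0628, 0.2233]
orientation: [0.006, 0.048, 0.999, 0.0]
wrist_force: [1.0, -0.6, -3.9]
finger_gap: 0.051
grip_force: 64.7
clock: 4.12
tcp_pos: [0.5786, -0.1387, 0.2142]
orientation: [-0.001, 0.128, 0.992, 0.0]
wrist_force: [0.0, 0.2, -3.7]
finger_gap: 0.0509
grip_force: 64.6
[ 0.0365842   0.15759287 -3.66823229] 0.05091706426470342 [ 0.57860733 -0.13868578  0.2141529 ]
go [-0.31  -1.424 -0.071] turn -0.0013 yaw now 75.4 zaxis [-0.0015  0.0013 -1.    ]
```

View pics/w2.png

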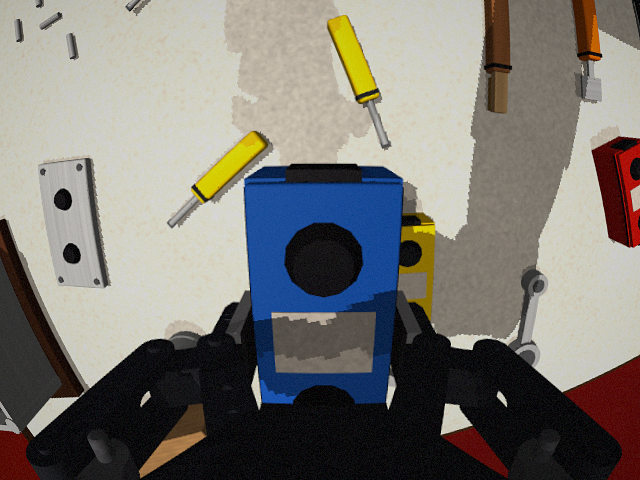

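The blue box is held and straight, with its near lug at (323,259). The plate lugs are visible at (63,199) and (72,253). I'll measure the box's offset in the hand and re-check the plate.

```bash
python3 - <<'E'
from h import *
s,im,d,c=snap('wrist')
for box,z in [((270,200,380,300),s['tcp_pos'][2]+.034),((45,180,90,270),.018)]:
  for q in wlugs(im,c,s,box,z): print(q)
a=np.radians(-14.6); L=[q for q in wlugs(im,c,s,(270,200,380,300),s['tcp_pos'][2]+.034)][0][2]
ctr=L[:2]+.032*np.array([np.cos(a),np.sin(a)]); print('box-tcp',ctr-s['tcp_pos'][:2], 'along',(ctr-s['tcp_pos'][:2])@[np.cos(a),np.sin(a)])
E
python3 -m jog '[-0.05,-0.15,0,0,0,0,-1, -0.1,-0.3,0,0,0,0,-1, -0.1,-0.45,0,0,0,0,-1, -0.15,-0.6,0,0,0,0,-1, -0.2,-0.8,0,0,0,0,-1, -0.2,-0.9,0,0,0,0,-1, -0.2,-0.9,0,0,0,0,-1, -0.2,-0.9,0,0,0,0,-1, -0.2,-0.9,0,0,0,0,-1]'
python3 - <<'E'
from h import *
s,im,d,c=snap('wrist'); cv2.imwrite('x.png',im[...,::-1])
for q in wlugs(im,c,s,(90,130,260,420),.018): print(q)
go(.5168,-.4222,.2,75.2)
s,im,d,c=snap('side'); cv2.imwrite('x2.png',im[...,::-1])
E
```

```text
(array([323.3, 258.9]), np.int32(4438), array([ 0.5464, -0.1292,  0.2483]))
(array([ 61.8, 199.1]), np.int32(287), array([ 0.4881, -0.4136,  0.018 ]))
(array([ 70.3, 253.1]), np.int32(264), array([ 0.5491, -0.4294,  0.018 ]))
box-tcp [-0.00135417  0.00017122] along -0.0013536026832920668
clock: 4.97
tcp_pos: [0.5397, -0.3156, 0.2149]
orientation: [-0.0, 0.125, 0.992, 0.001]
wrist_force: [-0.1, -0.7, -3.9]
finger_gap: 0.0506
grip_force: 64.8
(array([207.6, 184.4]), np.int32(445), array([ 0.4875, -0.4154,  0.018 ]))
(array([175.9, 366.6]), np.int32(13752), array([ 0.6764, -0.5306,  0.018 ]))
(array([212.3, 247.4]), np.int32(405), array([ 0.5483, -0.4309,  0.018 ]))
go [-0.115 -0.535 -0.075] turn -0.0025 yaw now 75.7 zaxis [-6.0e-04  1.2e-03 -1.0e+00]
```

```bash
python3 -m jog '[-0.05,-0.2,0,0,0,0,-1, -0.07,-0.35,0,0,0,0,-1, -0.1,-0.45,0,0,0,0,-1, -0.105,-0.537,-0.1,0,0,0,-1, -0.105,-0.537,-0.3,0,0,0,-1, -0.105,-0.537,-0.5,0,0,0,-1, -0.105,-0.537,-0.65,0,0,0,-1, -0.105,-0.537,-0.75,0,0,0,-1, -0.105,-0.537,-0.75,0,0,0,-1, -0.105,-0.537,-0.75,0,0,0,-1]'
python3 -c "
from h import *
go(.5187,-.423,.031,75.3)"
```

```text
clock: 5.9
tcp_pos: [0.5183, -0.4225, 0.0644]
orientation: [-0.001, 0.125, 0.992, 0.001]
wrist_force: [-0.1, 0.3, -3.4]
finger_gap: 0.0506
grip_force: 64.8
go [ 0.002 -0.002 -0.167] turn -0.0019 yaw now 75.6 zaxis [-0.0021  0.0025 -1.    ]
```

```bash
python3 -m jog '[0,0,-0.05,0,0,0,-1, 0,0,-0.1,0,0,0,-1, 0,0,-0.14,0,0,0,-1, 0,0,-0.17,0,0,0,-1, 0,0,-0.18,0,0,0,-1, 0,0,-0.18,0,0,0,-1]'
```

```text
clock: 6.4
tcp_pos: [0.5188, -0.4248, 0.031]
orientation: [0.001, 0.126, 0.992, -0.0]
wrist_force: [-3.3, 2.5, 5.2]
finger_gap: 0.0507
grip_force: 65.8
```

```bash
J="python3 -m jog"
$J '[0,0,0.01,0,0,0,0.6, 0,0,0.01,0,0,0,1, 0,0,0.01,0,0,0,1, 0,0,0.01,0,0,0,1, 0,0,0.2,0,0,0,1, 0,0,0.4,0,0,0,1, 0,0,0.6,0,0,0,1, 0,0,0.8,0,0,0,1, 0,0,0.9,0,0,0,1, 0,0,0.9,0,0,0,1]'
python3 - <<'E'
from h import *
s,im,d,c=snap('side'); save('s2.png',im[200:,250:]); W=cloud(d,c)
for m,ce,a in blobs(im,'blue'): print(ce,a,np.percentile(W[m][:,2],[2,50,90,98]))
s,im,d,c=snap('wrist')
for q in wlugs(im,c,s,(250,100,390,300),.066): print(q)
go(.658,-.0797,.2,90-11.8)
E
```

```text
clock: 7.23
tcp_pos: [0.5206, -0.4268, 0.2164]
orientation: [0.004, 0.126, 0.992, -0.003]
wrist_force: [0.5, -0.3, 0.2]
finger_gap: 0.0854
grip_force: 0.0
[385.99150918 420.93125171] 3651 [0.01523441 0.05618941 0.05977378 0.06084498]
(array([325.5, 145.3]), np.int32(162), array([ 0.4613, -0.4098,  0.066 ]))
(array([325.4, 179.2]), np.int32(733), array([ 0.4871, -0.4165,  0.066 ]))
(array([325.3, 254.9]), np.int32(651), array([ 0.5478, -0.4321,  0.066 ]))
go [ 0.695  1.727 -0.052] turn 0.0148 yaw now 75.5 zaxis [ 0.0019 -0.0019 -1.    ]
```

View pics/s2.png

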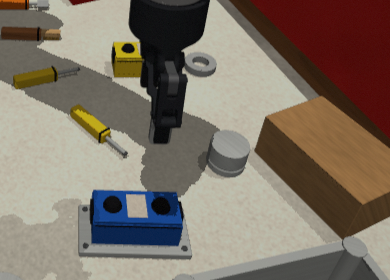

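Blue is seated: lid top at 60 mm, centred on the plate at (0.5175,-0.4243). On to yellow.

```bash
J="python3 -m jog"
$J '[0.1,0.2,0,0,0,0,1, 0.15,0.4,0,0,0,0,1, 0.25,0.6,0,0,0,0,1, 0.3,0.8,0,0,0,0.015,1, 0.35,0.9,0,0,0,0.015,1, 0.35,0.9,0,0,0,0.015,1]'
$J '[0.1,0.2,0,0,0,0,1, 0.15,0.4,0,0,0,0,1, 0.25,0.6,0,0,0,0,1, 0.3,0.8,-0.05,0,0,0,1, 0.345,0.83,-0.05,0,0,0,1, 0.345,0.83,-0.05,0,0,0,1, 0.345,0.83,-0.05,0,0,0,1]'
python3 - <<'E'
from h import *
s,im,d,c=snap('wrist')
L=wlugs(im,c,s,(290,150,370,290),.053)
for q in L: print(q)
print(s['tcp_pos']); go(.658,-.0797,.015,78.2)
E
```

```text
clock: 7.83
tcp_pos: [0.5891, -0.2386, 0.2071]
orientation: [-0.002, 0.099, 0.995, 0.002]
wrist_force: [0.1, -0.1, 1.2]
finger_gap: 0.0854
grip_force: 0.0
clock: 8.42
tcp_pos: [0.6568, -0.078, 0.197]
orientation: [-0.002, 0.102, 0.995, -0.0]
wrist_force: [0.2, -0.5, 0.6]
finger_gap: 0.0852
grip_force: 0.0
(array([321. , 153.5]), np.int32(176), array([ 0.6017, -0.0685,  0.053 ]))
(array([321.1, 188.3]), np.int32(736), array([ 0.6283, -0.0739,  0.053 ]))
(array([321.5, 264.3]), np.int32(657), array([ 0.69  , -0.0865,  0.053 ]))
[ 0.65682482 -0.07797831  0.1970149 ]
go [ 0.007 -0.003 -0.913] turn -0.0002 yaw now 78.2 zaxis [-2.8e-03  1.0e-04 -1.0e+00]
```

```bash
J="python3 -m jog"
$J '[0.01,-0.01,-0.3,0,0,0,1, 0.01,-0.01,-0.5,0,0,0,1, 0.01,-0.01,-0.7,0,0,0,1, 0.01,-0.01,-0.85,0,0,0,1, 0.01,-0.01,-0.9,0,0,0,1, 0.01,-0.01,-0.9,0,0,0,1, 0.01,-0.01,-0.9,0,0,0,0, 0.01,-0.01,-0.9,0,0,0,-1, 0.01,-0.01,-0.9,0,0,0,-1, 0.01,-0.01,-0.9,0,0,0,-1, 0.01,-0.01,-0.9,0,0,0,-1, 0.01,-0.01,-0.9,0,0,0,-1]' 60
$J '[0,0,0,0,0,0,-1, 0,0,0.1,0,0,0,-1, 0,0,0.3,0,0,0,-1, 0,0,0.5,0,0,0,-1, 0,0,0.7,0,0,0,-1, 0,0,0.9,0,0,0,-1, 0,0,1,0,0,0,-1, 0,0,1,0,0,0,-1, 0,0,1,0,0,0,-1]'
python3 - <<'E'
from h import *
s,im,d,c=snap('wrist'); 
for q in wlugs(im,c,s,(270,200,380,300),s['tcp_pos'][2]+.034): print(q)
go(.5187,-.4255,.25,75.6)
E
```

```text
clock: 9.47
tcp_pos: [0.6617, -0.0816, 0.0224]
orientation: [0.003, 0.103, 0.995, -0.001]
wrist_force: [-0.4, -2.4, 6.9]
finger_gap: 0.0504
grip_force: 66.4
clock: 10.22
tcp_pos: [0.6602, -0.0807, 0.2208]
orientation: [0.002, 0.102, 0.995, -0.0]
wrist_force: [-0.4, 0.5, -4.3]
finger_gap: 0.0506
grip_force: 65.3
(array([323.2, 250.7]), np.int32(4214), array([ 0.6246, -0.0734,  0.2548]))
go [-0.702 -1.725  0.158] turn -0.0147 yaw now 78.2 zaxis [-8.e-04  3.e-04 -1.e+00]
```

```bash
J="python3 -m jog"
$J '[-0.1,-0.15,0,0,0,0,-1, -0.15,-0.3,0,0,0,0,-1, -0.2,-0.5,0,0,0,-0.015,-1, -0.3,-0.7,0,0,0,-0.015,-1, -0.35,-0.86,0,0,0,-0.015,-1, -0.35,-0.86,0,0,0,-0.015,-1]'
$J '[-0.1,-0.2,0,0,0,0,-1, -0.15,-0.4,0,0,0,0,-1, -0.25,-0.6,0,0,0,0,-1, -0.3,-0.75,0,0,0,0,-1, -0.35,-0.86,-0.1,0,0,0,-1, -0.35,-0.86,-0.3,0,0,0,-1, -0.35,-0.86,-0.4,0,0,0,-1, -0.35,-0.86,-0.5,0,0,0,-1, -0.35,-0.86,-0.5,0,0,0,-1, -0.35,-0.86,-0.5,0,0,0,-1]'
python3 - <<'E'
from h import *
s,im,d,c=snap('side'); save('s3.png',im[250:,250:]) 
go(.5204,-.425,.081,75.6)
s,im,d,c=snap('wrist') 
for q in wlugs(im,c,s,(270,200,380,300),s['tcp_pos'][2]+.032): print(q)
E
```

```text
clock: 10.77
tcp_pos: [0.5857, -0.2586, 0.2157]
orientation: [-0.003, 0.13, 0.992, -0.001]
wrist_force: [0.5, 0.5, -4.7]
finger_gap: 0.0506
grip_force: 65.3
clock: 11.6
tcp_pos: [0.5176, -0.4225, 0.1156]
orientation: [-0.003, 0.126, 0.992, 0.002]
wrist_force: [0.0, 0.3, -3.2]
finger_gap: 0.0503
grip_force: 65.3
go [ 0.008 -0.007 -0.185] turn 0.0003 yaw now 75.5 zaxis [-0.0022  0.0024 -1.    ]
(array([323.3, 250.7]), np.int32(4214), array([ 0.4846, -0.4149,  0.1499]))
```

View pics/s3.png

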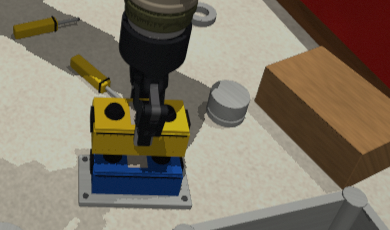

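Yellow hangs directly above blue and lines up to about 3 mm. I'll correct that and lower it.

```bash
J="python3 -m jog"
$J '[0.01,-0.01,-0.05,0,0,0,-1, 0.01,-0.01,-0.1,0,0,0,-1, 0.01,-0.01,-0.14,0,0,0,-1, 0.01,-0.01,-0.17,0,0,0,-1, 0.01,-0.01,-0.19,0,0,0,-1, 0.01,-0.01,-0.19,0,0,0,-1, 0.01,-0.01,-0.19,0,0,0,-1]'
```

```text
clock: 12.28
tcp_pos: [0.5212, -0.4261, 0.0824]
orientation: [-0.0, 0.126, 0.992, 0.0]
wrist_force: [-3.6, 2.8, 5.6]
finger_gap: 0.0507
grip_force: 66.4
```

```bash
J="python3 -m jog"
$J '[0,0,0.01,0,0,0,0.6, 0,0,0.01,0,0,0,1, 0,0,0.01,0,0,0,1, 0,0,0.01,0,0,0,1, 0,0,0.2,0,0,0,1, 0,0,0.4,0,0,0,1, 0,0,0.6,0,0,0,1, 0,0,0.7,0,0,0,1, 0,0,0.7,0,0,0,1, 0,0,0.7,0,0,0,1]'
python3 - <<'E'
from h import *
s,im,d,c=snap('side'); W=cloud(d,c)
for m,ce,a in blobs(im,'yellow'): print(ce,a,np.percentile(W[m][:,2],[2,50,90,98]))
s,im,d,c=snap('wrist')
for q in wlugs(im,c,s,(250,100,390,300),.114): print(q)
go(.6351,.2122,.2,90+11.2)
E
```

```text
clock: 13.12
tcp_pos: [0.5223, -0.4275, 0.2232]
orientation: [0.002, 0.126, 0.992, -0.001]
wrist_force: [-1.0, 0.5, -0.0]
finger_gap: 0.0853
grip_force: 0.0
[284.03424658 277.70034247] 584 [0.00160155 0.01828566 0.02158769 0.02250819]
[339.59426848 322.80844646] 663 [0.00235982 0.01943057 0.02194841 0.0229367 ]
[200.19078947 336.75493421] 608 [0.00512307 0.0201453  0.02202442 0.02309362]
[390.22754342 398.77890819] 4030 [0.06222816 0.10216762 0.10764259 0.10861202]
(array([324.6, 146.1]), np.int32(294), array([ 0.4613, -0.4103,  0.114 ]))
(array([324. , 186.7]), np.int32(961), array([ 0.4879, -0.4176,  0.114 ]))
(array([324.1, 272.6]), np.int32(811), array([ 0.5483, -0.4331,  0.114 ]))
go [ 0.57   3.193 -0.1  ] turn 0.1426 yaw now 75.5 zaxis [-0.0011  0.0013 -1.    ]
```

Yellow is seated, lid top at 108 mm. Now red.

```bash
J="python3 -m jog"
$J '[0.05,0.2,0,0,0,0,1, 0.1,0.4,0,0,0,0.03,1, 0.2,0.6,0,0,0,0.06,1, 0.25,0.8,0,0,0,0.09,1, 0.3,1,0,0,0,0.12,1, 0.3,1,0,0,0,0.14,1, 0.3,1,0,0,0,0.14,1]'
$J '[0.05,0.2,0,0,0,0,1, 0.1,0.4,0,0,0,0,1, 0.15,0.6,0,0,0,0,1, 0.2,0.8,0,0,0,0,1, 0.2,1,0,0,0,0,1, 0.2,1,0,0,0,0,1]'
$J '[0,0.2,0,0,0,0,1, 0.03,0.4,0,0,0,0,1, 0.05,0.6,0,0,0,0,1, 0.06,0.8,0,0,0,0,1, 0.07,1,-0.1,0,0,0,1, 0.07,1.0,-0.1,0,0,0,1, 0.07,1.0,-0.1,0,0,0,1]'
python3 - <<'E'
from h import *
s,im,d,c=snap('wrist')
for q in wlugs(im,c,s,(230,150,450,290),.053): print(q)
go(.6358,.212,.017,101.2)
E
```

```text
clock: 13.8
tcp_pos: [0.5812, -0.2232, 0.2193]
orientation: [-0.002, -0.097, 0.995, 0.001]
wrist_force: [-0.4, -0.7, -0.5]
finger_gap: 0.0855
grip_force: 0.0
clock: 14.3
tcp_pos: [0.6207, -0.021, 0.2196]
orientation: [-0.001, -0.095, 0.995, 0.002]
wrist_force: [-1.3, -1.6, -0.1]
finger_gap: 0.0852
grip_force: 0.0
clock: 14.88
tcp_pos: [0.6342, 0.1742, 0.198]
orientation: [-0.003, -0.094, 0.996, -0.0]
wrist_force: [-0.3, -1.1, -0.1]
finger_gap: 0.0857
grip_force: 0.0
(array([369.8, 162.5]), np.int32(182), array([0.579 , 0.2002, 0.053 ]))
(array([370.8, 196.9]), np.int32(714), array([0.6055, 0.2066, 0.053 ]))
(array([368.6, 271.7]), np.int32(628), array([0.6674, 0.2187, 0.053 ]))
go [ 0.005  0.196 -0.911] turn 0.0028 yaw now 100.7 zaxis [-0.0037 -0.0012 -1.    ]
```

```bash
J="python3 -m jog"
$J '[0.01,0.1,0,0,0,0.002,1, 0.01,0.19,-0.1,0,0,0.002,1, 0.01,0.19,-0.3,0,0,0.002,1, 0.01,0.19,-0.5,0,0,0.002,1, 0.01,0.19,-0.7,0,0,0.002,1, 0.01,0.19,-0.85,0,0,0.002,1, 0.01,0.19,-0.9,0,0,0.002,1, 0.01,0.19,-0.9,0,0,0.002,1, 0.01,0.19,-0.9,0,0,0.002,0, 0.01,0.19,-0.9,0,0,0.002,-1, 0.01,0.19,-0.9,0,0,0.002,-1, 0.01,0.19,-0.9,0,0,0.002,-1]' 60
$J '[0,0,0,0,0,0,-1, 0,0,0,0,0,0,-1, 0,0,0.1,0,0,0,-1, 0,0,0.3,0,0,0,-1, 0,0,0.5,0,0,0,-1, 0,0,0.7,0,0,0,-1, 0,0,0.9,0,0,0,-1, 0,0,1,0,0,0,-1, 0,0,1,0,0,0,-1, 0,0,1,0,0,0,-1]'
python3 - <<'E'
from h import *
s,im,d,c=snap('wrist'); 
for q in wlugs(im,c,s,(270,200,380,300),s['tcp_pos'][2]+.032): print(q)
go(.519,-.4255,.2,75.5)
E
```

```text
clock: 15.93
tcp_pos: [0.6401, 0.2118, 0.025]
orientation: [0.003, -0.097, 0.995, 0.0]
wrist_force: [-0.3, -0.3, 7.1]
finger_gap: 0.0507
grip_force: 65.3
clock: 16.77
tcp_pos: [0.6383, 0.2116, 0.2234]
orientation: [0.002, -0.097, 0.995, 0.0]
wrist_force: [-0.5, -0.3, -4.8]
finger_gap: 0.0507
grip_force: 64.1
(array([323.4, 246.2]), np.int32(4091), array([0.6019, 0.2042, 0.2554]))
go [-0.591 -3.184 -0.105] turn -0.1422 yaw now 101.1 zaxis [-1.e-04 -1.e-04 -1.e+00]
```

```bash
J="python3 -m jog"
$J '[-0.03,-0.2,0,0,0,0,-1, -0.05,-0.4,0,0,0,-0.03,-1, -0.06,-0.6,0,0,0,-0.06,-1, -0.06,-0.8,0,0,0,-0.09,-1, -0.07,-1,0,0,0,-0.12,-1, -0.07,-1,0,0,0,-0.142,-1, -0.07,-1,0,0,0,-0.142,-1]'
$J '[-0.05,-0.2,0,0,0,0,-1, -0.1,-0.4,0,0,0,0,-1, -0.15,-0.6,0,0,0,0,-1, -0.2,-0.8,0,0,0,0,-1, -0.2,-1,0,0,0,0,-1, -0.2,-1,0,0,0,0,-1]'
$J '[-0.05,-0.2,0,0,0,0,-1, -0.1,-0.4,0,0,0,0,-1, -0.15,-0.6,0,0,0,0,-1, -0.2,-0.8,0,0,0,0,-1, -0.3,-1,0,0,0,0,-1, -0.3,-1,0,0,0,0,-1, -0.3,-1,0,0,0,0,-1, -0.3,-1,0,0,0,0,-1]'
python3 - <<'E'
from h import *
s,im,d,c=snap('wrist'); 
L=[q for q in wlugs(im,c,s,(270,200,380,300),s['tcp_pos'][2]+.028)]; print(L)
e=np.array([.4879,-.4176])-L[0][2][:2]; print('lug shift',e/.2)
go(.521,-.4261,.133,75.5)
E
```

```text
clock: 17.4
tcp_pos: [0.6218, 0.0088, 0.2182]
orientation: [-0.003, 0.129, 0.992, -0.0]
wrist_force: [0.4, 1.0, -3.5]
finger_gap: 0.0504
grip_force: 64.4
clock: 17.9
tcp_pos: [0.5824, -0.1944, 0.2189]
orientation: [-0.001, 0.128, 0.992, -0.001]
wrist_force: [0.8, 0.5, -2.8]
finger_gap: 0.0505
grip_force: 64.8
clock: 18.57
tcp_pos: [0.5232, -0.3873, 0.2194]
orientation: [-0.001, 0.125, 0.992, 0.001]
wrist_force: [-0.3, -0.1, -3.4]
finger_gap: 0.0505
grip_force: 65.1
[(array([323.5, 246.2]), np.int32(4085), array([ 0.4888, -0.3786,  0.2474]))]
lug shift [-0.0045 -0.195 ]
go [-0.014 -0.197 -0.435] turn -0.0009 yaw now 75.7 zaxis [-0.0015  0.0025 -1.    ]
```

```bash
J="python3 -m jog"
$J '[0,-0.1,0,0,0,0,-1, -0.005,-0.19,0,0,0,0,-1, -0.005,-0.195,-0.1,0,0,0,-1, -0.005,-0.195,-0.2,0,0,0,-1, -0.005,-0.195,-0.25,0,0,0,-1, -0.005,-0.195,-0.3,0,0,0,-1, -0.005,-0.195,-0.34,0,0,0,-1, -0.005,-0.195,-0.38,0,0,0,-1, -0.005,-0.195,-0.41,0,0,0,-1, -0.005,-0.195,-0.44,0,0,0,-1, -0.005,-0.195,-0.44,0,0,0,-1, -0.005,-0.195,-0.44,0,0,0,-1]'
```

```text
clock: 19.62
tcp_pos: [0.5226, -0.4278, 0.1337]
orientation: [0.0, 0.126, 0.992, -0.0]
wrist_force: [0.4, -0.1, -3.2]
finger_gap: 0.0505
grip_force: 65.1
```

```bash
J="python3 -m jog"
$J '[0,0,-0.01,0,0,0,-1, 0,0,-0.02,0,0,0,-1, 0,0,-0.02,0,0,0,-1, 0,0,-0.02,0,0,0,-1]'
```

```text
clock: 19.95
tcp_pos: [0.5227, -0.428, 0.133]
orientation: [0.001, 0.126, 0.992, -0.001]
wrist_force: [-4.9, 3.8, 12.1]
finger_gap: 0.0503
grip_force: 66.8
```

```bash
J="python3 -m jog"
$J '[0,0,0.01,0,0,0,0.6, 0,0,0.01,0,0,0,1, 0,0,0.01,0,0,0,1, 0,0,0.01,0,0,0,1, 0,0,0.2,0,0,0,1, 0,0,0.4,0,0,0,1, 0,0,0.6,0,0,0,1, 0,0,0.6,0,0,0,1, 0,0,0.6,0,0,0,1]'
python3 - <<'E'
from h import *
s,im,d,c=snap('side'); W=cloud(d,c); save('s4.png',im[150:,150:])
for m,ce,a in blobs(im,'red'): print(ce,a,np.percentile(W[m][:,2],[2,50,90,98]))
s,im,d,c=snap('wrist')
for q in wlugs(im,c,s,(250,100,390,300),.162): print(q)
s,im,d,c=snap('top'); np.savez('top1.npz',im=im,d=d); W=cloud(d,c)
for n in ['orange','brown','yellow']:
  for m,ce,a in blobs(im,n):
    P=W[m&(d>0)]; zt=np.percentile(P[:,2],95)
    if .018<zt<.03 and a<500 and P[:,1].min()>-.3: print(n,ce.round(),a,*[np.round(k,3) for k in axis(P[P[:,2]>.015][:,:2])])
E
```

```text
clock: 20.7
tcp_pos: [0.5238, -0.4289, 0.2528]
orientation: [0.003, 0.126, 0.992, -0.002]
wrist_force: [0.3, -0.0, 0.0]
finger_gap: 0.0854
grip_force: 0.0
[30.23697525 56.5602352 ] 7313 [-0.51919259 -0.05633017  0.19227298  0.20585328]
[269.88976793  58.45658877] 24648 [-0.5564937  -0.13376249  0.09954027  0.1822443 ]
[572.11856119 140.65056324] 39060 [-0.64439824 -0.21409519  0.17524131  0.27215136]
[269.20994475 150.16758748] 543 [-0.00064366  0.00267803  0.00635253  0.00778888]
[395.28273111 374.90990145] 4262 [0.11083613 0.14952319 0.15563507 0.15643436]
(array([324.7, 145.4]), np.int32(431), array([ 0.4616, -0.4115,  0.162 ]))
(array([323.7, 190.2]), np.int32(1127), array([ 0.4887, -0.4191,  0.162 ]))
(array([323.5, 282. ]), np.int32(947), array([ 0.549 , -0.4349,  0.162 ]))
brown [ 18. 172.] 150 [0.697 0.594] 1.304 [12.979 40.944]
brown [205. 296.] 188 [0.44  0.197] -11.289 [21.187 82.546]
brown [266. 296.] 306 [0.444 0.072] -16.083 [17.313 79.683]
yellow [407. 262.] 267 [ 0.513 -0.212] -64.243 [15.88  75.321]
yellow [341. 293.] 210 [ 0.448 -0.077] 4.61 [16.576 60.786]
```

View pics/s4.png

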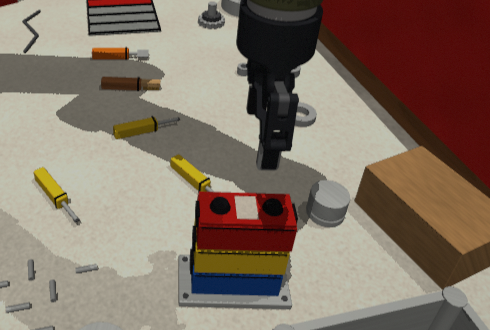

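The stack stands: red lid top at 156 mm, all locked. Next are the tools, whose working ends already point away from the robot. Scraper first.

```bash
J="python3 -m jog"
$J '[-0.03,0.2,0,0,0,0,0.2, -0.05,0.4,0,0,0,0,0, -0.1,0.6,0,0,0,0.015,-0.05, -0.13,0.8,0,0,0,0.015,-0.05, -0.14,1,0,0,0,0.015,-0.05, -0.14,1,0,0,0,0.015,-0.05]'
$J '[-0.03,0.2,0,0,0,0,-0.05, -0.05,0.4,0,0,0,0,-0.05, -0.1,0.6,0,0,0,0,-0.05, -0.13,0.8,0,0,0,0,-0.05, -0.14,1,0,0,0,0,-0.05, -0.14,1,0,0,0,0,-0.05]'
$J '[-0.03,0.2,0,0,0,0,-0.05, -0.05,0.4,0,0,0,0,-0.05, -0.1,0.6,-0.1,0,0,0,-0.05, -0.13,0.8,-0.2,0,0,0,-0.05, -0.14,1,-0.3,0,0,0,-0.05, -0.14,1.1,-0.4,0,0,0,-0.05, -0.14,1.1,-0.4,0,0,0,-0.05, -0.14,1.1,-0.4,0,0,0,-0.05]'
cat >> h.py <<'E'
def wtool(im,c,s,names,near,z=.021,amin=300):
    for n in names:
        for m,ce,a in blobs(im,n,amin):
            v,u=np.nonzero(m); P=np.array([wray(x,y,c,s,z)[:2] for x,y in zip(u[::3],v[::3])])
            ctr,ang,wl=axis(P)
            if np.hypot(*(ctr-near))<.07: print(n,ce.round(),a,ctr.round(4),round(float(ang),1),np.round(wl,1))
E
python3 - <<'E'
from h import *
s,im,d,c=snap('wrist'); save('w5.png',im); print(s['tcp_pos'],s['finger_gap'])
wtool(im,c,s,['orange','brown'],[.44,.197])
go(.44,.197,.009,78.2)
E
```

```text
clock: 21.35
tcp_pos: [0.492, -0.2205, 0.2478]
orientation: [-0.002, 0.1, 0.995, 0.002]
wrist_force: [-0.8, 0.9, 0.0]
finger_gap: 0.0407
grip_force: 0.0
clock: 21.85
tcp_pos: [0.464, -0.0216, 0.2479]
orientation: [-0.002, 0.099, 0.995, 0.001]
wrist_force: [0.4, -0.4, -0.6]
finger_gap: 0.0404
grip_force: 0.0
[ 0.46400968 -0.0216351   0.24794376] 0.04041585377743798
go [-0.125  1.106 -1.195] turn -0.0021 yaw now 78.6 zaxis [-0.003   0.0011 -1.    ]out of range: row 6 has 1.1, outside -1 to 1
```

View pics/w5.png

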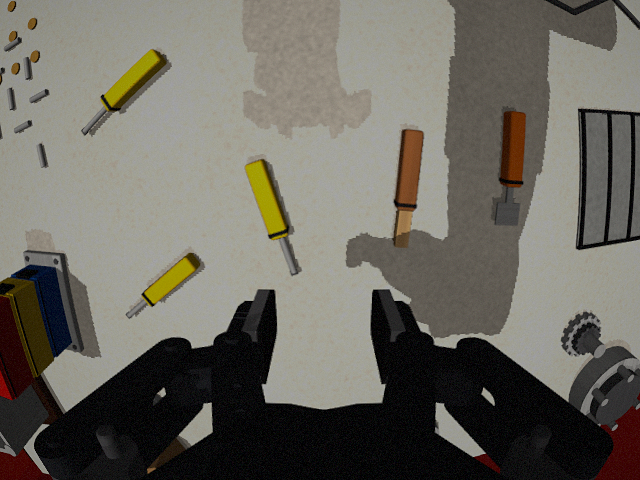

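The third move was refused, so the arm hasn't reached the scraper yet. This view shows the scraper at (512,150), the brush at (410,170) and my screwdriver at (267,200), all in their places. Continuing.

```bash
J="python3 -m jog"
$J '[-0.03,0.2,0,0,0,0,-0.05, -0.05,0.4,0,0,0,0,-0.05, -0.1,0.6,-0.1,0,0,0,-0.05, -0.12,0.8,-0.2,0,0,0,-0.05, -0.13,1,-0.3,0,0,0,-0.05, -0.13,1,-0.4,0,0,0,-0.05, -0.13,1,-0.4,0,0,0,-0.05, -0.13,1,-0.4,0,0,0,-0.05]'
python3 - <<'E'
from h import *
s,im,d,c=snap('wrist'); cv2.imwrite('x.png',im[...,::-1])
H=cv2.cvtColor(im,cv2.COLOR_RGB2HSV)
wtool(im,c,s,['orange','brown','red'],[.44,.197])
go(.44,.197,.009,78.2)
E
```

```text
clock: 22.57
tcp_pos: [0.4392, 0.1716, 0.1674]
orientation: [-0.002, 0.102, 0.995, -0.001]
wrist_force: [-0.1, 0.0, -0.3]
finger_gap: 0.0408
grip_force: 0.0
orange [356. 213.] 2168 [0.4384 0.1987] -11.1 [19.  75.2]
go [-0.002  0.129 -0.799] turn 0.0001 yaw now 78.2 zaxis [-0.0021 -0.001  -1.    ]
```

```bash
J="python3 -m jog"
$J '[0,0.07,0,0,0,0,-0.05, 0,0.132,-0.1,0,0,0.002,-0.05, 0,0.132,-0.25,0,0,0.002,-0.05, 0,0.132,-0.4,0,0,0.002,-0.05, 0,0.132,-0.55,0,0,0.002,-0.05, 0,0.132,-0.7,0,0,0.002,-0.05, 0,0.132,-0.77,0,0,0.002,-0.05, 0,0.132,-0.79,0,0,0.002,-0.05, 0,0.132,-0.79,0,0,0.002,-0.05, 0,0.132,-0.79,0,0,0.002,-1, 0,0.132,-0.79,0,0,0.002,-1, 0,0.132,-0.79,0,0,0.002,-1]' 50
$J '[0,0,0,0,0,0,-1, 0,0,0,0,0,0,-1, 0,0,0,0,0,0,-1]'
```

```text
clock: 23.62
tcp_pos: [0.4426, 0.1988, 0.0133]
orientation: [0.002, 0.1, 0.995, 0.0]
wrist_force: [-0.1, -1.5, 5.1]
finger_gap: 0.0182
grip_force: 50.6
clock: 23.87
tcp_pos: [0.4426, 0.1988, 0.0133]
orientation: [0.002, 0.1, 0.995, 0.0]
wrist_force: [1.0, -1.7, 6.6]
finger_gap: 0.0184
grip_force: 50.8
```

```bash
J="python3 -m jog"
$J '[0,0,0.1,0,0,0,-1, 0,0,0.3,0,0,0,-1, 0,0,0.5,0,0,0,-1, 0,0,0.7,0,0,0,-1, 0.05,0.2,0.9,0,0,0,-1, 0.1,0.4,0.9,0,0,0,-1, 0.1,0.6,0.9,0,0,0,-1, 0.1,0.8,0.9,0,0,0.03,-1, 0.1,0.8,0.9,0,0,0.035,-1, 0.1,0.8,0.9,0,0,0.035,-1, 0.1,0.8,0.9,0,0,0.035,-1]'
python3 - <<'E'
from h import *
s,im,d,c=snap('wrist'); save('w6.png',im); np.savez('w6.npz',im=im,d=d,p=s['tcp_pos'],q=s['orientation']); print(s['tcp_pos'])
E
```

```text
clock: 24.78
tcp_pos: [0.4598, 0.3589, 0.1912]
orientation: [-0.0, 0.044, 0.999, -0.0]
wrist_force: [-0.0, -0.6, -0.9]
finger_gap: 0.0183
grip_force: 49.9
[0.45980487 0.35891697 0.19120629]
```

View pics/w6.png

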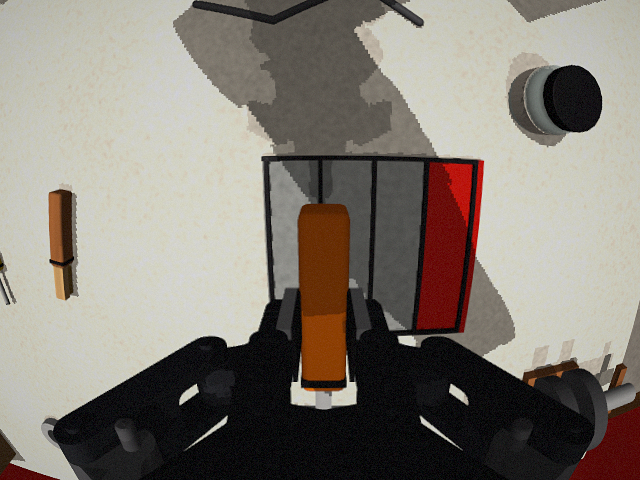

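The scraper is held straight, orange handle at (324,300). The tray ribs near the close edge are at about columns 267, 320, 374, 428 and 476 in row 165, with the red channel between 428 and 476. I'll turn these into channel midlines.

```bash
python3 - <<'E'
from h import *
z=np.load('w6.npz'); s=dict(tcp_pos=z['p'],orientation=z['q']); c=eyes.calibration('wrist'); g=cv2.cvtColor(z['im'],cv2.COLOR_RGB2GRAY).astype(int)
# rib centres: darkest columns per row
ribs=[]
for guess,rows in [(267,range(170,285,5)),(320,range(165,198,3)),(374,range(165,270,5)),(427,range(165,320,5)),(477,range(170,320,5))]:
    pts=[];g0=guess
    for r in rows:
        seg=g[r,g0-7:g0+8]; w=np.clip(seg.min()+18-seg,0,None); u=g0-7+(w*np.arange(15)).sum()/w.sum(); g0=int(round(u)); pts.append(wray(u,r,c,s,.008)[:2])
    P=np.array(pts); k=np.polyfit(P[:,0],P[:,1],1); ribs.append(np.polyval(k,.5)); print(guess,'y at x=.5: %.4f slope deg %.1f'%(np.polyval(k,.5),np.degrees(np.arctan(k[0]))), P[0].round(4),P[-1].round(4))
print(np.diff(ribs))
for u,v in [(345,157),(400,158),(450,160),(440,331)]: print('edge',wray(u,v,c,s,.008).round(4))
E
```

```text
267 y at x=.5: 0.3050 slope deg -5.1 [0.4164 0.3124] [0.5206 0.3032]
320 y at x=.5: 0.3524 slope deg -4.9 [0.4166 0.3595] [0.4434 0.3574]
374 y at x=.5: 0.4000 slope deg -4.9 [0.4204 0.4068] [0.5136 0.3984]
427 y at x=.5: 0.4478 slope deg -5.0 [0.4233 0.4539] [0.5723 0.4419]
477 y at x=.5: 0.4953 slope deg -4.6 [0.4301 0.5017] [0.5786 0.4889]
[0.04738118 0.0475745  0.0478584  0.04747765]
edge [0.4115 0.382  0.008 ]
edge [0.4157 0.4307 0.008 ]
edge [0.4199 0.4776 0.008 ]
edge [0.5952 0.4695 0.008 ]
```

```bash
J="python3 -m jog"
python3 -c "
from h import *
go(.4904,.4731,.0165,85)"
$J '[0.05,0.2,0,0,0,0,-1, 0.1,0.4,0,0,0,0,-1, 0.15,0.57,0,0,0,0,-1, 0.15,0.57,-0.2,0,0,0,-1, 0.15,0.57,-0.4,0,0,0,-1, 0.15,0.57,-0.5,0,0,0,-1, 0.15,0.57,-0.6,0,0,0,-1, 0.15,0.57,-0.7,0,0,0,-1, 0.15,0.57,-0.7,0,0,0,-1, 0.15,0.57,-0.7,0,0,0,-1]'
python3 -c "
from h import *
go(.4904,.4731,.0165,85)"
```

```text
go [ 0.152  0.575 -0.874] turn 0.0008 yaw now 84.9 zaxis [-6.e-04 -8.e-04 -1.e+00]
clock: 25.67
tcp_pos: [0.49, 0.4704, 0.0505]
orientation: [-0.001, 0.046, 0.999, -0.001]
wrist_force: [-0.9, -1.0, -0.4]
finger_gap: 0.0182
grip_force: 49.9
go [ 0.002  0.013 -0.17 ] turn 0.0014 yaw now 84.8 zaxis [-0.0027 -0.0022 -1.    ]
```

```bash
J="python3 -m jog"
$J '[0,0.015,-0.06,0,0,0,-1, 0,0.015,-0.12,0,0,0,-1, 0,0.015,-0.16,0,0,0,-1, 0,0.015,-0.17,0,0,0,-1, 0,0.015,-0.17,0,0,0,-1]'
$J '[0,0,0,0,0,0,-0.4, 0,0,0,0,0,0,-0.2, 0,0,0,0,0,0,-0.1, 0,0,0.1,0,0,0,-0.1, 0,0,0.3,0,0,0,-0.1, 0,0,0.5,0,0,0,-0.1, 0,0,0.7,0,0,0,-0.1, -0.1,-0.3,0.8,0,0,0,-0.1, -0.1,-0.5,0.8,0,0,0,-0.1, -0.1,-0.5,0.8,0,0,0,-0.1, -0.1,-0.5,0.8,0,0,0,-0.1]'
cat > t.py <<'E'
from h import *
import sys
def tray(P): d=np.asarray(P)-[.501,.400]; a=np.radians(-5); return (np.array([[np.cos(a),np.sin(a)],[-np.sin(a),np.cos(a)]])@d).round(4)
s,im,d,c=snap('wrist'); np.savez('wt.npz',im=im,d=d)
for n in sys.argv[1:]:
    for m,ce,a in blobs(im,n,300):
        v,u=np.nonzero(m); P=np.array([wray(x,y,c,s,.024)[:2] for x,y in zip(u[::2],v[::2])]); ctr,ang,wl=axis(P)
        if wl[0]<40: print(n,ce.round(),a,'tray',tray(ctr),round(float(ang),1),np.round(wl,1))
E
python3 t.py orange brown; python3 -c "
from h import *
go(.446,.072,.18,74)"
```

```text
clock: 26.08
tcp_pos: [0.4901, 0.4756, 0.0169]
orientation: [-0.0, 0.045, 0.999, -0.0]
wrist_force: [1.0, 0.2, -1.5]
finger_gap: 0.0184
grip_force: 50.0
clock: 27.0
tcp_pos: [0.4702, 0.3725, 0.1794]
orientation: [0.001, 0.046, 0.999, -0.0]
wrist_force: [0.1, -0.2, 0.6]
finger_gap: 0.0384
grip_force: 0.0
orange [445. 226.] 1671 tray [-0.0218  0.0746] -5.5 [18.7 75.5]
orange [ 38. 224.] 440 tray [-0.0304 -0.3266] -15.4 [16.3 74.2]
brown [ 47. 224.] 1064 tray [-0.0223 -0.3182] -15.7 [31.7 98. ]
brown [553. 369.] 441 tray [0.151  0.2363] 90.0 [23.1 73.4]
go [-0.123 -1.511  0.006] turn -0.0597 yaw now 84.7 zaxis [ 1.5e-03  9.0e-04 -1.0e+00]
```

The scraper is down in the red channel, at tray coordinates (-22, +75) mm and aligned. Now the brush.

```bash
J="python3 -m jog"
$J '[-0.02,-0.2,0,0,0,-0.02,-0.05, -0.04,-0.4,0,0,0,-0.04,-0.05, -0.06,-0.6,0,0,0,-0.06,-0.05, -0.08,-0.8,0,0,0,-0.06,-0.05, -0.1,-1,0,0,0,-0.06,-0.05, -0.1,-1,0,0,0,-0.06,-0.05]'
$J '[-0.01,-0.2,-0.05,0,0,0,-0.05, -0.02,-0.4,-0.1,0,0,0,-0.05, -0.02,-0.5,-0.1,0,0,0,-0.05, -0.02,-0.5,-0.1,0,0,0,-0.05, -0.02,-0.5,-0.1,0,0,0,-0.05]'
python3 - <<'E'
from h import *
s,im,d,c=snap('wrist'); save('w7.png',im)
wtool(im,c,s,['orange','brown'],[.446,.072])
# handle+head union of wood colours
H=cv2.inRange(cv2.cvtColor(im,cv2.COLOR_RGB2HSV),(5,90,40),(20,255,255)); n,l,st,ce=cv2.connectedComponentsWithStats(H)
for i in range(1,n):
    if st[i,4]>400:
        v,u=np.nonzero(l==i); P=np.array([wray(x,y,c,s,.021)[:2] for x,y in zip(u[::2],v[::2])]); print(ce[i],axis(P))
go(.446,.072,.009,74)
E
```

```text
clock: 27.55
tcp_pos: [0.4499, 0.1712, 0.1772]
orientation: [-0.0, 0.141, 0.99, -0.001]
wrist_force: [-0.1, -0.5, -0.2]
finger_gap: 0.0405
grip_force: 0.0
clock: 27.97
tcp_pos: [0.4472, 0.0756, 0.1573]
orientation: [0.0, 0.139, 0.99, 0.0]
wrist_force: [0.2, -0.1, -1.1]
finger_gap: 0.0408
grip_force: 0.0
orange [318. 216.] 1629 [0.4425 0.0736] -15.8 [17.  74.4]
brown [320. 218.] 2443 [0.442  0.0743] -15.7 [19.1 77.6]
[319.89775051 218.03394683] (array([0.44204443, 0.074355  ]), np.float32(-15.691856), [19.026926040649414, 77.63297271728516])
[320.61596958 294.45247148] (array([0.50381863, 0.05670535]), np.float32(-16.012087), [17.767139434814453, 42.30366516113281])
go [-0.006 -0.021 -0.742] turn -0.0004 yaw now 74.1 zaxis [ 7.e-04  8.e-04 -1.e+00]
```

View pics/w7.png

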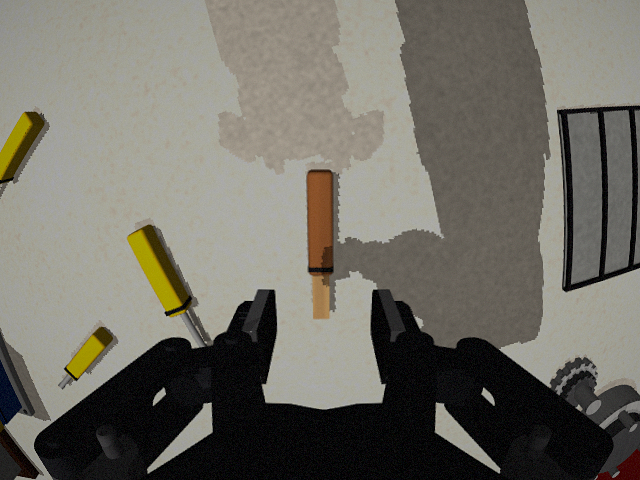

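The brush lies centred between the fingers, handle at (320,220) and pale head at (321,295). Gripping it.

```bash
J="python3 -m jog"
$J '[-0.005,-0.01,-0.1,0,0,0,-0.05, -0.005,-0.01,-0.3,0,0,0,-0.05, -0.005,-0.01,-0.45,0,0,0,-0.05, -0.005,-0.01,-0.6,0,0,0,-0.05, -0.005,-0.01,-0.7,0,0,0,-0.05, -0.005,-0.01,-0.74,0,0,0,-0.05, -0.005,-0.01,-0.74,0,0,0,-0.05, -0.005,-0.01,-0.74,0,0,0,-1, -0.005,-0.01,-0.74,0,0,0,-1, -0.005,-0.01,-0.74,0,0,0,-1, -0.005,-0.01,-0.74,0,0,0,-1]' 50
$J '[0,0,0.1,0,0,0,-1, 0,0,0.3,0,0,0,-1, 0,0,0.5,0,0,0,-1, 0.05,0.2,0.7,0,0,0,-1, 0.1,0.4,0.85,0,0,0.02,-1, 0.1,0.6,0.85,0,0,0.03,-1, 0.1,0.8,0.85,0,0,0.06,-1, 0.1,1,0.85,0,0,0.06,-1, 0.1,1,0.85,0,0,0.06,-1, 0.1,1,0.85,0,0,0.06,-1]'
python3 -c "
from h import *
go(.4842,.4256,.0165,85)"
```

```text
clock: 28.93
tcp_pos: [0.4469, 0.074, 0.0107]
orientation: [0.001, 0.138, 0.99, 0.0]
wrist_force: [0.1, 0.1, 3.6]
finger_gap: 0.0188
grip_force: 50.9
clock: 29.77
tcp_pos: [0.4656, 0.2774, 0.1802]
orientation: [0.001, 0.042, 0.999, 0.001]
wrist_force: [0.4, -0.3, 0.2]
finger_gap: 0.0185
grip_force: 50.4
go [ 0.093  0.741 -0.818] turn -0.0009 yaw now 85.2 zaxis [ 0.002   0.0019 -1.    ]
```

```bash
J="python3 -m jog"
$J '[0.03,0.2,0,0,0,0,-1, 0.06,0.4,0,0,0,0,-1, 0.09,0.6,0,0,0,0,-1, 0.093,0.735,0,0,0,0,-1, 0.093,0.735,-0.2,0,0,0,-1, 0.093,0.735,-0.4,0,0,0,-1, 0.093,0.735,-0.5,0,0,0,-1, 0.093,0.735,-0.6,0,0,0,-1, 0.093,0.735,-0.65,0,0,0,-1, 0.093,0.735,-0.65,0,0,0,-1, 0.093,0.735,-0.65,0,0,0,-1]'
python3 -c "
from h import *
go(.4842,.4254,.014,85)"; python3 t.py brown orange
```

```text
clock: 30.68
tcp_pos: [0.4844, 0.4201, 0.0498]
orientation: [-0.0, 0.045, 0.999, -0.0]
wrist_force: [0.0, 1.1, -0.7]
finger_gap: 0.0188
grip_force: 50.4
go [-0.001  0.026 -0.179] turn 0.0009 yaw now 84.8 zaxis [-2.e-04 -2.e-04 -1.e+00]
brown [323. 293.] 8609 tray [-0.0054  0.0185] -5.2 [ 25.5 102. ]
orange [434. 268.] 4885 tray [-0.0214  0.0743] -5.4 [19.3 76.9]
```

```bash
J="python3 -m jog"
$J '[0,0.02,-0.06,0,0,0,-1, 0,0.02,-0.12,0,0,0,-1, 0,0.02,-0.16,0,0,0,-1, 0,0.02,-0.18,0,0,0,-1, 0,0.02,-0.18,0,0,0,-1, 0,0.02,-0.18,0,0,0,-1]'
$J '[0,0,0,0,0,0,-0.4, 0,0,0,0,0,0,-0.25, 0,0,0,0,0,0,-0.2, 0,0,0.1,0,0,0,-0.2, 0,0,0.3,0,0,0,-0.2, 0,0,0.5,0,0,0,-0.2, 0,0,0.7,0,0,0,-0.1, 0,-0.3,0.8,0,0,0,-0.1, 0,-0.5,0.8,0,0,0,-0.1, 0,-0.5,0.8,0,0,0,-0.1, 0,-0.5,0.8,0,0,0,-0.1]'
python3 t.py orange brown yellow; python3 -c "
from h import *
go(.447,-.077,.18,95.5)"
```

```text
clock: 31.23
tcp_pos: [0.4835, 0.4246, 0.0138]
orientation: [-0.0, 0.044, 0.999, -0.0]
wrist_force: [-2.4, -2.0, 6.5]
finger_gap: 0.0183
grip_force: 51.3
clock: 32.15
tcp_pos: [0.4844, 0.3215, 0.1745]
orientation: [0.001, 0.046, 0.999, -0.0]
wrist_force: [-0.1, 0.2, -1.4]
finger_gap: 0.0385
grip_force: 0.0
orange [500. 207.] 1673 tray [-0.0222  0.074 ] -4.9 [20.  77.6]
brown [443. 203.] 2452 tray [-0.0238  0.0203] -5.4 [24.6 77.4]
go [-0.187 -2.001  0.03 ] turn 0.0599 yaw now 84.7 zaxis [ 8.e-04  5.e-04 -1.e+00]
```

The brush is down in the second channel, at (-23, +20) mm. Now the screwdriver.

```bash
J="python3 -m jog"
$J '[-0.02,-0.2,0,0,0,0.02,-0.05, -0.04,-0.4,0,0,0,0.04,-0.05, -0.06,-0.6,0,0,0,0.06,-0.05, -0.08,-0.8,0,0,0,0.06,-0.05, -0.1,-1,0,0,0,0.06,-0.05, -0.1,-1,0,0,0,0.06,-0.05]'
$J '[-0.02,-0.2,0,0,0,0,-0.05, -0.04,-0.4,0,0,0,0,-0.05, -0.06,-0.6,0,0,0,0,-0.05, -0.08,-0.8,-0.05,0,0,0,-0.05, -0.09,-0.98,-0.1,0,0,0,-0.05, -0.09,-0.98,-0.1,0,0,0,-0.05, -0.09,-0.98,-0.1,0,0,0,-0.05]'
python3 - <<'E'
from h import *
s,im,d,c=snap('wrist'); save('w8.png',im)
wtool(im,c,s,['yellow'],[.446,-.077])
go(.447,-.077,.009,95.5)
E
```

```text
clock: 32.7
tcp_pos: [0.4635, 0.1202, 0.1728]
orientation: [-0.001, -0.047, 0.999, -0.001]
wrist_force: [1.0, 0.0, 0.1]
finger_gap: 0.0405
grip_force: 0.0
clock: 33.28
tcp_pos: [0.4462, -0.0722, 0.1524]
orientation: [-0.001, -0.048, 0.999, 0.001]
wrist_force: [0.5, 1.4, -0.1]
finger_gap: 0.0405
grip_force: 0.0
yellow [317. 222.] 2484 [ 0.4437 -0.0777] 6.5 [19.4 77.4]
go [ 0.003 -0.029 -0.719] turn -0.0007 yaw now 95.6 zaxis [-8.0e-04  1.1e-03 -1.0e+00]
```

View pics/w8.png

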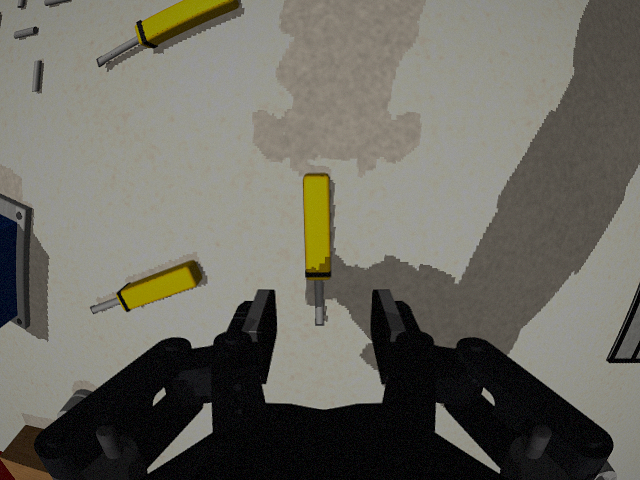

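The leftmost screwdriver lies between the fingers at (317,225). The two look-alikes are off to the robot's right, at (185,20) and (160,285) in this picture. Gripping it.

```bash
J="python3 -m jog"
$J '[0,-0.027,-0.1,0,0,0.004,-0.05, 0,-0.027,-0.3,0,0,0.004,-0.05, 0,-0.027,-0.45,0,0,0.004,-0.05, 0,-0.027,-0.6,0,0,0.004,-0.05, 0,-0.027,-0.68,0,0,0.004,-0.05, 0,-0.027,-0.71,0,0,0.004,-0.05, 0,-0.027,-0.71,0,0,0.004,-0.05, 0,-0.027,-0.71,0,0,0.004,-1, 0,-0.027,-0.71,0,0,0.004,-1, 0,-0.027,-0.71,0,0,0.004,-1, 0,-0.027,-0.71,0,0,0.004,-1]' 50
$J '[0,0,0.1,0,0,0,-1, 0,0,0.3,0,0,0,-1, 0,0,0.5,0,0,0,-1, 0,0.2,0.7,0,0,0,-1, 0.03,0.4,0.85,0,0,-0.02,-1, 0.05,0.6,0.85,0,0,-0.04,-1, 0.07,0.8,0.85,0,0,-0.063,-1, 0.07,1,0.85,0,0,-0.063,-1, 0.07,1,0.85,0,0,-0.063,-1]'
$J '[0.02,0.2,0,0,0,0,-1, 0.03,0.4,0,0,0,0,-1, 0.05,0.6,0,0,0,0,-1, 0.07,0.8,0,0,0,0,-1, 0.07,0.9,0,0,0,0,-1, 0.07,0.9,0,0,0,0,-1, 0.07,0.9,0,0,0,0,-1]'
python3 t.py orange brown; python3 -c "
from h import *
go(.4758,.330,.015,85); go(.48,.3778,.015,85)"
```

```text
clock: 34.25
tcp_pos: [0.4476, -0.0767, 0.0128]
orientation: [0.002, -0.056, 0.998, -0.0]
wrist_force: [0.3, 1.0, 5.7]
finger_gap: 0.0182
grip_force: 50.9
clock: 35.0
tcp_pos: [0.4604, 0.1275, 0.1827]
orientation: [0.001, 0.041, 0.999, 0.001]
wrist_force: [0.0, -0.2, -0.7]
finger_gap: 0.0184
grip_force: 50.2
clock: 35.58
tcp_pos: [0.4737, 0.3043, 0.1813]
orientation: [0.0, 0.042, 0.999, -0.0]
wrist_force: [0.1, -0.7, -1.0]
finger_gap: 0.0185
grip_force: 50.2
orange [512. 217.] 1543 tray [-0.0223  0.0735] 0.6 [26.4 79.9]
brown [459. 214.] 2276 tray [-0.0238  0.0193] -5.1 [25.4 78.4]
go [ 0.01   0.134 -0.832] turn -0.0006 yaw now 85.1 zaxis [-2.e-04 -5.e-04 -1.e+00]
go [ 0.031  0.373 -0.832] turn -0.0006 yaw now 85.1 zaxis [-2.e-04 -5.e-04 -1.e+00]
```

```bash
J="python3 -m jog"
$J '[0.01,0.13,-0.1,0,0,0,-1, 0.01,0.13,-0.3,0,0,0,-1, 0.01,0.13,-0.5,0,0,0,-1, 0.01,0.13,-0.65,0,0,0,-1, 0.01,0.13,-0.74,0,0,0,-1, 0.01,0.13,-0.8,0,0,0,-1, 0.01,0.13,-0.835,0,0,0,-1, 0.01,0.13,-0.835,0,0,0,-1, 0.01,0.13,-0.835,0,0,0,-1]'
python3 -c "
from h import *
go(.4758,.330,.015,85)"
```

```text
clock: 36.38
tcp_pos: [0.4766, 0.328, 0.0153]
orientation: [0.0, 0.044, 0.999, 0.0]
wrist_force: [-1.1, 0.6, -0.1]
finger_gap: 0.0182
grip_force: 51.4
go [-0.004  0.01  -0.002] turn 0.0003 yaw now 84.9 zaxis [ 9.e-04  2.e-04 -1.e+00]
```

```bash
J="python3 -m jog"
$J '[0,0,0,0,0,0,-0.4, 0,0,0,0,0,0,-0.25, 0,0,0,0,0,0,-0.1, 0,0,0.1,0,0,0,-0.1, 0,0,0.3,0,0,0,-0.1, 0,0,0.5,0,0,0,-0.1, 0,0,0.7,0,0,0,-0.1, 0,0,0.9,0,0,0,-0.1, -0.1,0.2,0.9,0,0,0,-0.1, -0.1,0.2,0.9,0,0,0,-0.1, -0.1,0.2,0.9,0,0,0,-0.1]'
python3 t.py orange brown yellow
python3 - <<'E'
from h import *
im=np.load('wt.npz')['im']; save('w9.png',im)
s,im,d,c=snap('side'); W=cloud(d,c); save('s9.png',im)
for n in ['blue','yellow','red']:
  for m,ce,a in blobs(im,n): 
    if ce[0]>300 and ce[1]>330 and a>2000: print(n,ce,a,np.percentile(W[m][:,2],[2,50,90,98]).round(3))
E
```

```text
clock: 37.3
tcp_pos: [0.4557, 0.3709, 0.1952]
orientation: [0.001, 0.042, 0.999, 0.001]
wrist_force: [-0.3, 0.0, 0.3]
finger_gap: 0.0384
grip_force: 0.0
orange [440. 238.] 1449 tray [-0.0214  0.0742] -5.1 [18.3 74.6]
brown [384. 234.] 2057 tray [-0.0244  0.0212] -5.3 [22.1 79. ]
brown [548. 371.] 320 tray [0.1508 0.2418] -89.8 [24.  63.8]
yellow [277. 236.] 1894 tray [-0.0221 -0.0738] -6.3 [19.6 79.2]
red [395.84168242 374.87452741] 4232 [0.111 0.15  0.156 0.157]
```

View pics/w9.png

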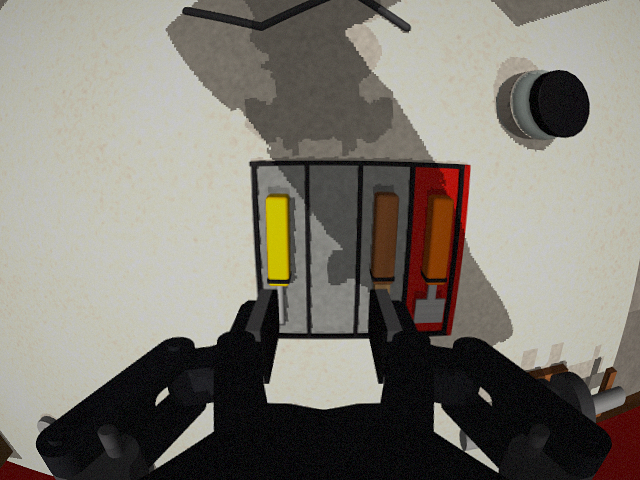

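View pics/s9.png

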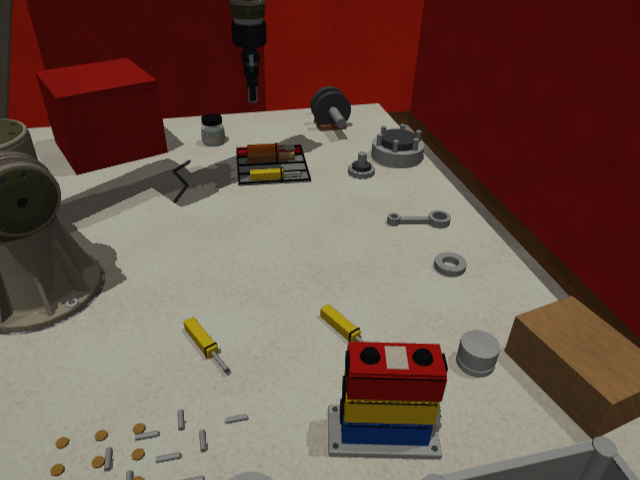

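In the wrist view the scraper (438,240), brush (385,240) and screwdriver (277,240) lie flat in their channels, working ends away. In the side view the stack stands with red's lid at 156 mm, and the engine parts have not moved. Handing in.

```bash
python3 -c "
from workcell import env
print(env.hand_in())"
```

```text
the job is handed in; nothing more can be done
None
```

I handed the job in at about 37 s: blue, yellow and red stand locked on the plate (no green box on the bench), and the scraper, brush and leftmost screwdriver lie in the tray in order (no pick on the bench); hand-in returned no verdict, but the last pictures show everything in place.

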